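Empty the vise and sort the batch of cut profiles

TASK

Finish off this batch: pull the vise's sliding jaw back by its knob until it stands at least 3 cm clear of the finished profile, lift that profile up out of the open vise, and lay it and all the profiles on the mat in the blue trays by length - short, medium and long, each kind in the tray made to its length, lying flat on the tray floor lengthwise and side by side. Push the vise jaw fully home again once the profile is out, and leave everything else on the bench where it is.

Things in the scene. Friction and masses are not known exactly. Their poses are not given: they have to be found in the camera images.
- vise: Green bench vise, fixed, black pull knob towards the robot. Origin: centre of footprint at bench level; x from the knob to the fixed jaw, y along the jaws, z up. Casting x -90 to +100, y +-46 mm (lugs +-58, 12 high), 62 mm high at most. Jaws 92 mm wide, tops 58 mm up; fixed jaw face at x = +55 mm; the parallel (16 mm wide, top 50 mm up) stands against it.
- jaw (a joint): Travel of the vise's sliding jaw in m: 0 = fully home against the parallel (16 mm between the jaw faces), about 0.005 = closed on a profile, 0.07 = fully open; jaw gap = value + 16 mm. It opens towards the knob (vise -x). The quick-release nut is already disengaged: it slides with about 5 N of friction and stays where it is left.
- jaw_knob (a point): Middle of the black pull knob on the end of the sliding jaw's spindle, 40 mm above the bench; moves with the jaw. Axis along vise x; a barrel 30 mm in diameter and 31 mm long between two flanges of 40 mm diameter: pinch it from above across its sides (along vise y), then pull or push. At vise x = -117.5 mm when the jaw is home.
- vise_seat (a point): Centre of the place where the finished profile lies between the jaws, along vise y, on the parallel; 60 mm above the bench, fixed to the vise. The upper 12 mm of the profile stand above the jaw tops.
- short_a: Finished profile lying on the black rubber mat (may be absent): short drilled aluminium slot profile, 80 mm long, 20 x 20 mm section, 40 g or a little more or less. Origin at its centre, x along its length.
- short_b: Finished profile lying on the black rubber mat (may be absent): short drilled aluminium slot profile, 80 mm long, 20 x 20 mm section, 40 g or a little more or less. Origin at its centre, x along its length.
- medium_a: Finished profile lying on the black rubber mat (may be absent): medium drilled aluminium slot profile, 120 mm long, 20 x 20 mm section, 60 g or a little more or less. Origin at its centre, x along its length.
- long_a: Finished profile lying on the black rubber mat (may be absent): long drilled aluminium slot profile, 160 mm long, 20 x 20 mm section, 80 g or a little more or less. Origin at its centre, x along its length.
- finished_medium: The finished profile still held in the vise (one of the two, finished_medium or finished_long, is present): medium drilled aluminium slot profile, 120 mm long, 20 x 20 mm section, 60 g or a little more or less. Origin at its centre, x along its length.
- finished_long: The finished profile still held in the vise (one of the two, finished_medium or finished_long, is present): long drilled aluminium slot profile, 160 mm long, 20 x 20 mm section, 80 g or a little more or less. Origin at its centre, x along its length.
- tray_short: Shallow blue tray for the short row: inside 100 mm long (x) by 76 mm wide (y); walls and floor 3 mm thick, rim 8 mm above the floor. Origin: centre of its underside, x along its length, z up. Fixed on a 4 mm wooden board beside the other two trays, 88 mm apart; the order of the three changes. Holds two profiles side by side.
- tray_medium: Shallow blue tray for the medium row: inside 140 mm long (x) by 76 mm wide (y); walls and floor 3 mm thick, rim 8 mm above the floor. Origin: centre of its underside, x along its length, z up. Fixed on a 4 mm wooden board beside the other two trays, 88 mm apart; the order of the three changes. Holds two profiles side by side.
- tray_long: Shallow blue tray for the long row: inside 180 mm long (x) by 76 mm wide (y); walls and floor 3 mm thick, rim 8 mm above the floor. Origin: centre of its underside, x along its length, z up. Fixed on a 4 mm wooden board beside the other two trays, 88 mm apart; the order of the three changes. Holds two profiles side by side.
- mat: Black rubber mat, 310 x 210 x 3 mm, fixed, on which the loose profiles lie about 80 mm apart, roughly along the mat's y. Origin: centre of its underside, x along the 310 mm.
- oil_bottle: Yellow oil bottle, 48 mm across, 130 mm high; bystander. Origin at its underside.
- screwdriver: Screwdriver lying on the bench; bystander. Origin at its underside.
- marker: Black marker pen with red cap, about 135 mm, lying near the robot; bystander. Origin at its underside.
- carton: Small cardboard carton 50 x 90 x 45 mm; bystander. Origin at its underside.
- swarf_cup: Small steel cup, 48 mm across, 50 mm high; bystander. Origin at its underside.
Mind the look-alikes: they are no part of the job. What is shaped like the finished_long but turquoise or yellow is not meant.

How it is judged:
By the outcome, as a careful person would: the job done as asked, in the order asked, and still so for the second after the job is handed in, with the robot touching nothing.
Of short_a, short_b, medium_a, long_a only 3 to 4 are there at a start; the rules pass over those that are not, and their reading is None.
Of finished_medium, finished_long only 1 to 1 are there at a start; the rules pass over those that are not, and their reading is None.
At some moment in a run one of short_a, short_b, medium_a, long_a may be knocked a few centimetres aside while the robot is not near it.
Once in a run the grip may slacken for a moment while it holds something.
It also fails if it takes over 208 s, if anything falls off the work surface, if the arm or the gripper's body presses on something with over 40 N, if the wrist force passes 120 N, or if a joint passes its speed limit or range.

ROBOT

A 6-joint arm with a two-finger parallel gripper is mounted at the origin on the work surface. World frame = base frame: x ahead of the robot, y to its left, z up, the work surface at z = 0. Lengths are in m, angles in rad, forces in N, time in s.
With the tool pointing down it reaches from about 0.4 to 0.825 m from the base axis. Payload 7 kg.
Tool frame: the origin (TCP) lies between the finger pads; the fingertips stand 22 mm ahead of it and the grasp point (between the pads) lies 3 mm ahead of it; z points along the fingers, y is the direction in which the jaws open and shut (so a half turn about z gives the same grasp; the last joint's range is limited). The gripper opens to 88 mm and grips with 3 to 60 N. Pads are 19 mm wide; open, the fingers measure 130 mm over their backs; the gripper's body (78 mm by 193 mm) begins 47 mm behind the grasp point.
Start: joints at [1.597, 0.359, 0.012, 0, -1.224, -0.288], TCP at [0.175, 0.652, 0.249] pointing down, gripper open.
Joint ranges: [-3.07, 3.07], [-1.43, 2.12], [-1.02, 1.25], [-3.03, 1.67], [-3.05, -0], [-3.03, 3.03]. Speed limits (rad/s): [2.39, 2.39, 3.01, 3.14, 3.14, 3.14].

INTERFACE

Orientations are given as [roll, pitch, yaw] about the fixed x, y, z axes, in that order (R = Rz(yaw) Ry(pitch) Rx(roll)).
In Python, from station import arm, optics gives the robot as it stands. The module is installed in compiled form; this text tells all that it offers.
- The arm moves only by the tool jog_arm, never from a script. Its argument "motion" is a list that holds one entry, the list of rows, each a list of 7 numbers: the shift along the tool's x, y, z in m, then the turn, a rotation vector about the tool's x, y, z in degrees, then the finger opening in m, from 0 to 0.0876. In form: [[[x, y, z, rx, ry, rz, grip], ...]]. A call has 1 to 8 rows; each row is the pose to reach, as a shift and turn from the pose measured when the call began, along the tool's axes at that moment; what a row does not reach only later rows make up. A row lasts 1/10 s, in which the tool goes at most 50 mm and 8.59 degrees, less where a joint would pass 70% of its speed; a pose out of reach is approached as far as the arm can. A call with a gripper value outside its range is refused whole. The fingers move at their own pace and stop on an object; "newtons" is the grip in N (left out, the last holds). Time passes only in rows, so rows that repeat a pose let the fingers close. It gives the time, the measured TCP pose, the force and the opening at its end, in the units of the state.
- arm.get_state(): the state, without advancing time (a new reading comes with each control period).
- optics.grab_frame(name): name is "scene" or "top"; returns the picture (384x512x3 uint8, red, green, blue); there is no depth.
- optics.camera_model(name): a dict with "mtx" (3x3 intrinsics, pixels), "D" ([k1, k2, p1, p2, k3] as OpenCV has them; the pictures are not rectified), "R" (3x3) and "t" (3): a world point X has camera coordinates R X + t. Camera axes: x right, y down, z forward; pixel columns grow to the right and rows downward; lengths in m; the calibration is good to about 2 mm. A picture is of the moment at which its call begins. camera_model takes no time and is no camera call.
- arm.job_done(): hands the job in, once; it reports no verdict.
The state is a dict: "t": time; "q": joint angles; "qd": joint speeds; "joint_efforts": joint torques, N m; "eef_pos": TCP position; "ee_rot": TCP orientation; "force": force on the tool from outside, world axes, zero at the start; "moment": the same for the moment, N m; "width": finger opening in m.
Only numpy, scipy, OpenCV 4.12 (cv2) and the standard library are available. Lean on these libraries where they do the work, as an engineer would, in place of code of your own. Each camera call takes 0.05 s, during which the arm holds its last target.

## Working session

There is one attempt and no reset: what is moved stays moved. The work goes in short steps, Python scripts to look and compute and a tool call to move; the robot and the scene stay as the last step left them, time stands still between calls to the robot, and variables do not carry over. Pictures are saved under pics/ and viewed, and the job is handed in when it is done.

Besides the shell and the picture viewer there is one more tool, called after "Call:" in YAML: its name, and indented under it one key for each argument. jog_arm: Moves the arm, as the interface text tells. Its arguments: {"type":"object","properties":{"motion":{"type":"array","items":{"type":"array","items":{"type":"array","items":{"type":"number"}}}},"newtons":{"type":"number"}},"required":["motion"]}

```bash
mkdir -p pics; ls; python3 - <<'E'
from station import arm, optics
import cv2
s=arm.get_state(); print(s)
for n in("scene","top"):
    m=optics.camera_model(n); print(n,m)
    im=optics.grab_frame(n); cv2.imwrite(f"pics/{n}0.png",im[:,:,::-1])
E
```

```text
pics
{'t': 0.0, 'q': array([ 1.59711116e+00,  3.59376566e-01,  1.10598723e-02, -3.49251292e-04,
       -1.22410941e+00, -2.88089061e-01]), 'qd': array([ 0.0003936 ,  0.00083655, -0.00083079, -0.00044844, -0.00171091,
        0.00174497]), 'joint_efforts': array([-5.05669523e-04, -5.82726645e+01,  2.93059945e+01,  6.99714527e+00,
        6.96104922e-03, -1.46141033e-04]), 'eef_pos': array([0.17459994, 0.65155378, 0.24762994]), 'ee_rot': array([ 3.13993675e+00, -1.48310330e-04, -2.61893042e-01]), 'force': array([-0.54497205, -0.21553693, -0.11164157]), 'moment': array([-0.0363712 , -0.00740219,  0.02295478]), 'width': 0.08752243876049648}
scene {'mtx': array([[384.69913837,   0.        , 257.44673328],
       [  0.        , 384.69913837, 193.25961457],
       [  0.        ,   0.        ,   1.        ]]), 'D': array([-0.1150752,  0.       ,  0.       ,  0.       ,  0.       ]), 'R': array([[ 0.22635222,  0.97386992, -0.01849474],
       [ 0.62979357, -0.16081198, -0.75993392],
       [-0.74305096,  0.16036486, -0.64973716]]), 't': array([-0.12687122, -0.26974469,  1.43744924])}
top {'mtx': array([[440.47726157,   0.        , 256.15727139],
       [  0.        , 440.47726157, 197.30839382],
       [  0.        ,   0.        ,   1.        ]]), 'D': array([-0.0158423,  0.       ,  0.       ,  0.       ,  0.       ]), 'R': array([[-0.04685714, -0.99889926, -0.00216101],
       [-0.97287632,  0.04612683, -0.22668037],
       [ 0.22653054, -0.0085192 , -0.97396681]]), 't': array([0.02833918, 0.52442022, 1.0559616 ])}
```

View pics/scene0.png

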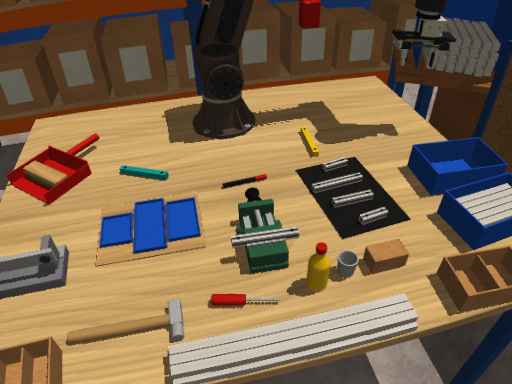

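View pics/top0.png

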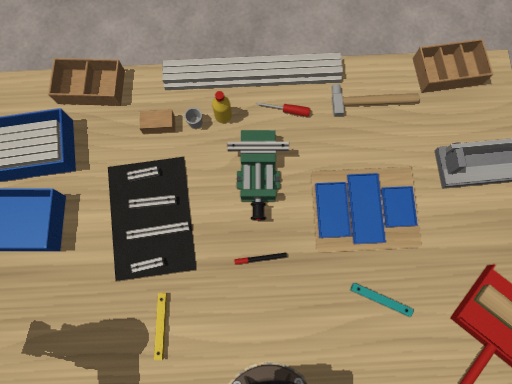

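The top view shows four profiles on the mat, at about (143,173), (152,202), (157,231) and (147,265). A fifth is in the vise at (258,146), and the trays are at (333,210), (366,209) and (400,207). The yellow (160,325) and turquoise (382,299) bars are the look-alikes. I'll enlarge the image to measure.

```bash
cat > h.py <<'E'
from station import arm, optics
import cv2, numpy as np
from scipy.spatial.transform import Rotation as Ro
def cam(n):
    m=optics.camera_model(n); return m['mtx'],np.array(m['D']),np.array(m['R']),np.array(m['t'])
def p2w(n,uv,z):
    K,D,R,t=cam(n); uv=np.atleast_2d(np.array(uv,float))
    u=cv2.undistortPoints(uv.reshape(-1,1,2),K,D).reshape(-1,2)
    d=np.c_[u,np.ones(len(u))]@R; c=-R.T@t
    return c+d*((z-c[2])/d[:,2])[:,None]
def w2p(n,X):
    K,D,R,t=cam(n); return cv2.projectPoints(np.atleast_2d(np.array(X,float)),cv2.Rodrigues(R)[0],t,K,D)[0].reshape(-1,2)
def crop(im,x0,y0,x1,y1,s,f):
    c=cv2.resize(im[y0:y1,x0:x1,::-1],None,fx=s,fy=s,interpolation=cv2.INTER_CUBIC); cv2.imwrite(f,c)
def rel(target,rpy=None):
    """shift in tool axes from current pose to target; turn"""
    s=arm.get_state(); R=Ro.from_euler('xyz',s['ee_rot'])
    d=R.inv().apply(np.array(target)-s['eef_pos'])
    rv=(R.inv()*Ro.from_euler('xyz',rpy)).as_rotvec(degrees=True) if rpy is not None else np.zeros(3)
    print('pos',s['eef_pos'].round(4),'rot',np.degrees(s['ee_rot']).round(2),'t',round(s['t'],2),'w',round(s['width'],4))
    print('shift mm',(d*1000).round(1),'turn',rv.round(2)); return d,rv
E
python3 - <<'E'
from h import *
im=cv2.imread('pics/top0.png')[:,:,::-1]
crop(im,100,150,200,285,4,'pics/c1.png'); crop(im,220,110,430,260,3.8,'pics/c2.png')
hsv=cv2.cvtColor(np.ascontiguousarray(im),cv2.COLOR_RGB2HSV)
m=((hsv[...,1]<60)&(hsv[...,2]>110)).astype(np.uint8)*255
def rects(m,x0,y0,x1,y1,amin,z):
    mm=np.zeros_like(m); mm[y0:y1,x0:x1]=m[y0:y1,x0:x1]
    mm=cv2.morphologyEx(mm,cv2.MORPH_CLOSE,np.ones((5,5)))
    n,l,st,ce=cv2.connectedComponentsWithStats(mm)
    for i in range(1,n):
        if st[i,4]<amin: continue
        pts=np.argwhere(l==i)[:,::-1].astype(float)
        w=p2w('top',pts,z)[:,:2]*1000
        r=cv2.minAreaRect(w.astype(np.float32)); print(ce[i].round(1),st[i,4],'c',np.round(r[0],1),'sz',np.round(r[1],1),'ang',round(r[2],1))
print('mat');rects(m,112,160,192,275,40,.023)
print('vise');rects(m,220,130,295,160,60,.070)
b=((hsv[...,0]>100)&(hsv[...,0]<130)&(hsv[...,1]>150)).astype(np.uint8)*255
print('trays');rects(b,310,165,420,250,300,.015)
k=((hsv[...,2]<50)).astype(np.uint8)*255
print('mat');rects(k,100,150,200,290,2000,.003)
print('knob');rects(k,245,190,275,230,50,.055)
E
```

```text
mat
[142.1 172.7] 213 c [615.4 303.4] sz [19.2 79.5] ang 9.1
[151.3 201.1] 346 c [536.7 277.5] sz [ 20.2 119. ] ang 3.5
[157.1 230. ] 508 c [459.5 262.7] sz [ 21.4 159.8] ang 6.4
[146.3 264.3] 262 c [372.9 289.6] sz [21.1 78.4] ang 11.0
vise
[257.8 146. ] 620 c [657.3  -6.1] sz [157.9  30. ] ang 87.3
trays
[362.6 208.1] 5200 c [ 494.9 -283.2] sz [256.4 184.2] ang 89.8
mat
[150.4 218.4] 7482 c [499.8 284.7] sz [306.8 207.5] ang 5.4
knob
[258.7 207. ] 292 c [498.4  -3.6] sz [73.9 56.9] ang 87.3
```

```bash
python3 - <<'E'
from h import *
im=cv2.imread('pics/scene0.png')[:,:,::-1]
crop(im,205,180,345,300,5,'pics/s1.png'); 
E
```

```text
(no output)
```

View pics/c1.png

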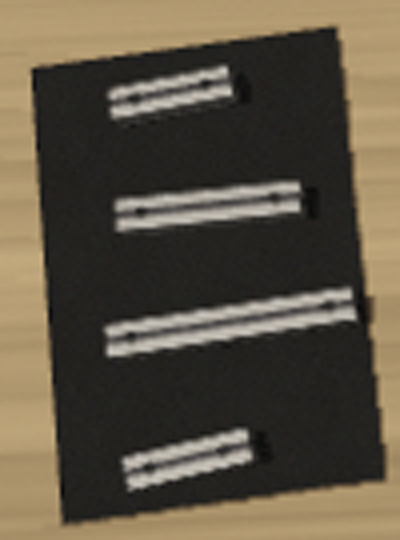

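View pics/c2.png

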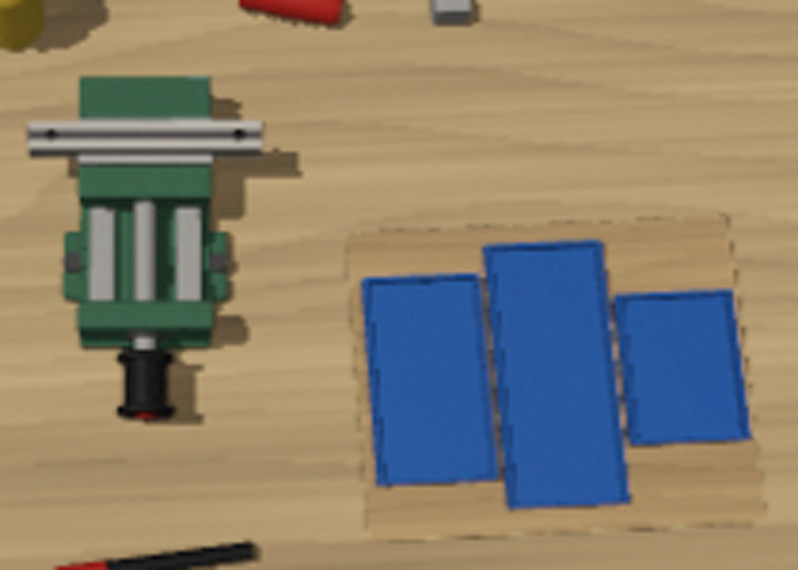

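View pics/s1.png

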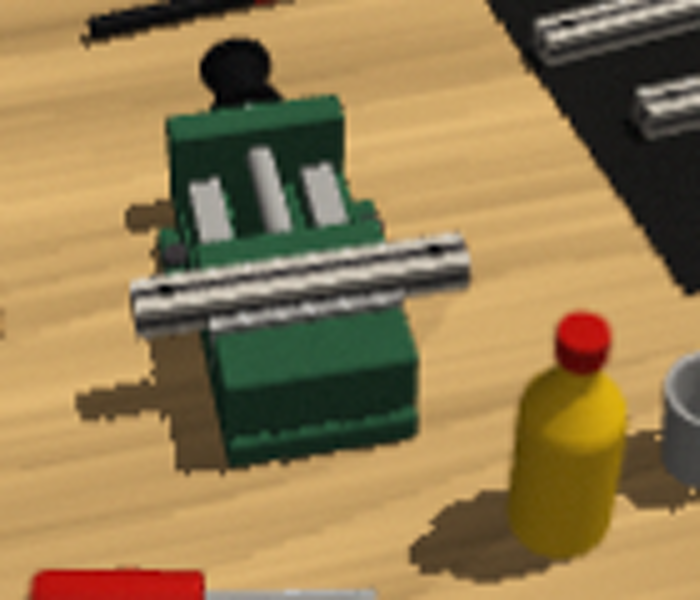

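```bash
cat >> h.py <<'E'
def box(n,im,c,yaw,L,W,z0,z1,s,off,col):
    cs,sn=np.cos(yaw),np.sin(yaw)
    for z in (z0,z1):
        P=[[c[0]+cs*a*L/2-sn*b*W/2,c[1]+sn*a*L/2+cs*b*W/2,z] for a,b in((1,1),(1,-1),(-1,-1),(-1,1))]
        p=(w2p(n,P)-off+.5)*s-.5
        cv2.polylines(im,[np.round(p*8).astype(np.int32)],True,col,1,cv2.LINE_AA,3)
E
python3 - <<'E'
from h import *
K,D,R,t=cam('top'); print('campos',-R.T@t)
f=lambda x,y:((x+.5)/3.8-.5+220,(y+.5)/3.8-.5+110)
def pw(pts,z): return p2w('top',[f(*p) for p in pts],z)
print('prof top corners',(pw([(28,122),(262,122),(262,155),(28,155)],.07)[:,:2]*1000).round(1))
print('knob ',(pw([(145,385)],.055)*1000).round(1),(pw([(145,352),(145,414)],.06)*1000).round(1))
T={'med':[(363,280),(478,274),(499,480),(378,486)],'long':[(484,245),(602,241),(631,501),(509,509)],'short':[(615,297),(732,291),(750,436),(629,445)]}
for k,v in T.items():
    w=pw(v,.015)[:,:2]*1000
    r=cv2.minAreaRect(w.astype(np.float32)); print(k,w.round(0).tolist(),np.round(r[0],1),np.round(r[1],1),round(r[2],1), 'mean',w.mean(0).round(1))
E
```

```text
campos [0.27231636 0.01311408 1.14740856]
prof top corners [[674.   72.2]
 [666.4 -87. ]
 [642.8 -85.5]
 [650.3  72.9]]
knob  [[490.8   1.1  55. ]] [[5.122e+02 1.000e-01 6.000e+01]
 [4.704e+02 2.100e+00 6.000e+01]]
med [[566.0, -155.0], [567.0, -236.0], [422.0, -237.0], [421.0, -154.0]] [ 494.  -195.2] [145.4  82.7] 0.3 mean [ 494.1 -195.7]
long [[588.0, -242.0], [587.0, -326.0], [403.0, -325.0], [401.0, -242.0]] [ 494.5 -283.8] [ 83.4 186.3] 89.9 mean [ 494.8 -283.8]
short [[546.0, -330.0], [546.0, -413.0], [444.0, -412.0], [441.0, -328.0]] [ 493.8 -370.5] [ 83.8 105.6] 89.6 mean [ 494.2 -370.9]
```

```bash
python3 - <<'E'
from h import *
r=np.radians
objs=[((.6602,-.0069),r(87.3),.16,.02,.05,.07,(0,0,255)),((.492,.0011),r(-2.7),.041,.04,.02,.06,(0,255,255)),
((.4943,-.1955),0,.146,.082,.004,.015,(0,255,0)),((.4943,-.2837),0,.186,.082,.004,.015,(0,255,0)),((.4943,-.371),0,.106,.082,.004,.015,(0,255,0)),
((.6154,.3034),r(99.1),.08,.02,.003,.023,(0,0,255)),((.5367,.2775),r(93.5),.12,.02,.003,.023,(0,0,255)),((.4595,.2627),r(96.4),.16,.02,.003,.023,(0,0,255)),((.3729,.2896),r(101),.08,.02,.003,.023,(0,0,255))]
for n,b,f in (('top',(100,120,300,270),'o1'),('top',(220,110,430,260),'o2'),('scene',(200,140,400,280),'o3'),('scene',(90,180,220,270),'o4')):
    im=cv2.imread(f'pics/{n}0.png')
    s=3.8 if f!='o4' else 5
    c=cv2.resize(im[b[1]:b[3],b[0]:b[2]],None,fx=s,fy=s,interpolation=cv2.INTER_CUBIC)
    for o in objs: box(n,c,o[0],o[1],o[2],o[3],o[4],o[5],s,np.array(b[:2]),o[6])
    cv2.imwrite(f'pics/{f}.png',c)
E
```

```text
(no output)
```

View pics/o1.png

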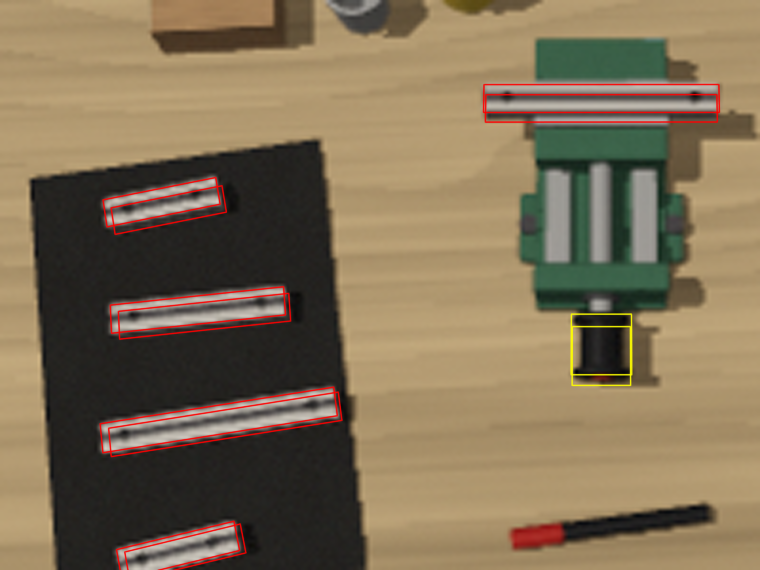

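View pics/o2.png

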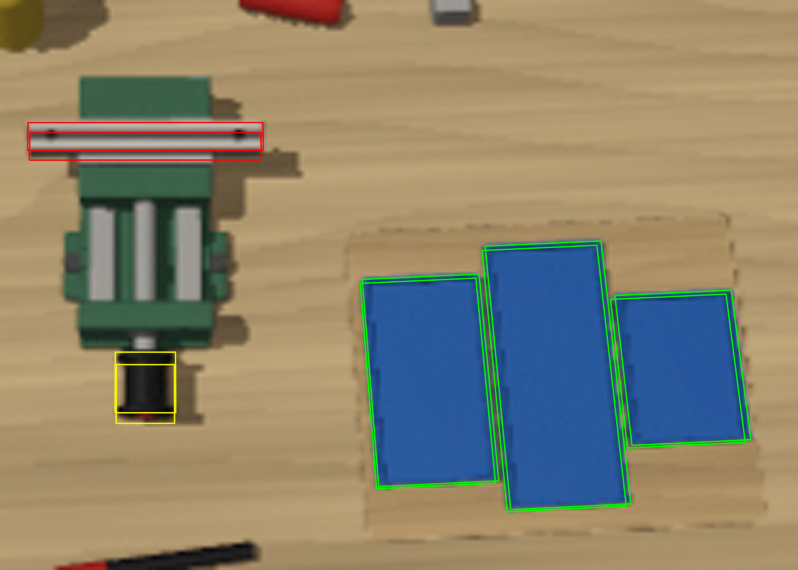

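View pics/o3.png

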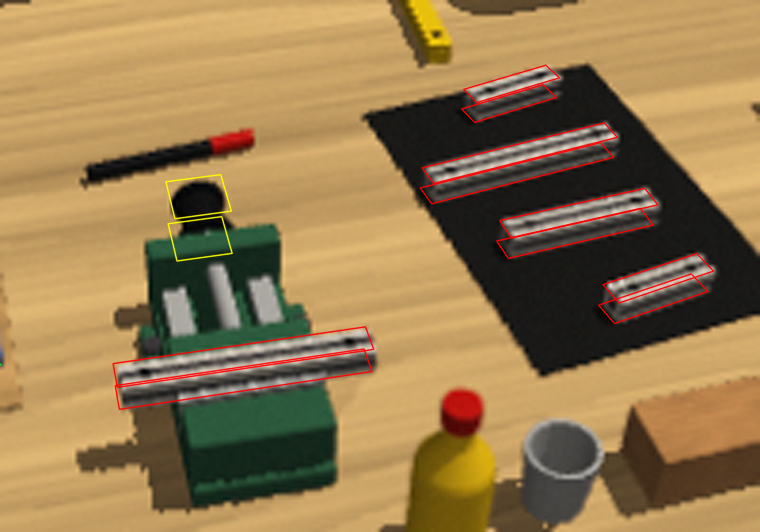

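View pics/o4.png

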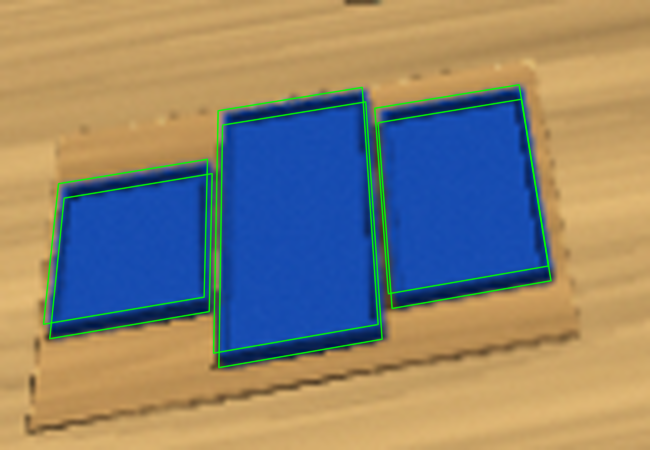

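The measurements agree in both overlays:

| Item | World position (mm) | Notes |
|---|---|---|
| Vise profile | (660, -7) | 158-160 mm long, so it is finished_long |
| Vise | – | yaw -2.7° |
| Knob | (491.5, 1) | – |
| Trays, medium / long / short | x = 494, y = -195.5 / -283.7 / -371 | yaw about 0, 88 mm apart as specified |

I'll go to the knob first.

```bash
python3 - <<'E'
from h import *
rel((.4915,.001,.13),(np.pi,0,np.radians(-2.7)))
print(p2w('top',[(260,258),(236,262),(287,255)],.008).round(3)); print('bottle',p2w('top',[(220,97)],.13).round(3))
E
```

```text
pos [0.1746 0.6516 0.2477] rot [ 1.7991e+02 -1.0000e-02 -1.5000e+01] t 0.1 w 0.0874
shift mm [474.5 546.2 118.6] turn [  0.09   0.   -12.3 ]
[[ 0.377  0.001  0.008]
 [ 0.369  0.063  0.008]
 [ 0.381 -0.069  0.008]]
bottle [[0.771 0.083 0.13 ]]
```

Call:
jog_arm:
  motion:
    - [[0.4745, 0.5462, 0.08, 0, 0, -12.3, 0.087], [0.4745, 0.5462, 0.08, 0, 0, -12.3, 0.087], [0.4745, 0.5462, 0.08, 0, 0, -12.3, 0.087], [0.4745, 0.5462, 0.08, 0, 0, -12.3, 0.087], [0.4745, 0.5462, 0.08, 0, 0, -12.3, 0.087], [0.4745, 0.5462, 0.08, 0, 0, -12.3, 0.087], [0.4745, 0.5462, 0.08, 0, 0, -12.3, 0.087], [0.4745, 0.5462, 0.08, 0, 0, -12.3, 0.087]]

```text
t: 0.9
eef_pos: [0.349, 0.2925, 0.2044]
ee_rot: [3.14, 0.0, -0.047]
force: [0.8, 0.5, -0.6]
width: 0.0867
```

```bash
python3 - <<'E'
from h import *
rel((.4915,.001,.13),(np.pi,0,np.radians(-2.7)))
E
```

```text
pos [0.349  0.2925 0.2044] rot [ 1.7993e+02  1.0000e-02 -2.6700e+00] t 0.9 w 0.0867
shift mm [156.  284.4  74.8] turn [0.07 0.01 0.03]
```

Call:
jog_arm:
  motion:
    - [[0.156, 0.2844, 0.0748, 0, 0, 0, 0.087], [0.156, 0.2844, 0.0748, 0, 0, 0, 0.087], [0.156, 0.2844, 0.0748, 0, 0, 0, 0.087], [0.156, 0.2844, 0.0748, 0, 0, 0, 0.087], [0.156, 0.2844, 0.0748, 0, 0, 0, 0.087], [0.156, 0.2844, 0.0748, 0, 0, 0, 0.087], [0.156, 0.2844, 0.0748, 0, 0, 0, 0.087], [0.156, 0.2844, 0.0748, 0, 0, 0, 0.087]]

```text
t: 1.7
eef_pos: [0.4916, -0.0024, 0.1283]
ee_rot: [3.139, 0.003, -0.051]
force: [-0.5, -0.2, -0.3]
width: 0.0866
```

```bash
python3 - <<'E'
from h import *
rel((.4915,.001,.043),(np.pi,0,np.radians(-2.7)))
E
```

```text
pos [ 0.4916 -0.0024  0.1283] rot [ 1.7985e+02  1.7000e-01 -2.9400e+00] t 1.7 w 0.0866
shift mm [-0.  -3.6 85.3] turn [ 0.15  0.17 -0.24]
```

Call:
jog_arm:
  motion:
    - [[0, -0.0036, 0.03, 0, 0, 0, 0.087], [0, -0.0036, 0.06, 0, 0, 0, 0.087], [0, -0.0036, 0.0853, 0, 0, 0, 0.087], [0, -0.0036, 0.0853, 0, 0, 0, 0.087], [0, -0.0036, 0.0853, 0, 0, 0, 0.06], [0, -0.0036, 0.0853, 0, 0, 0, 0.04], [0, -0.0036, 0.0853, 0, 0, 0, 0.02], [0, -0.0036, 0.0853, 0, 0, 0, 0.02]]
  newtons: 30

```text
t: 2.5
eef_pos: [0.4921, 0.0013, 0.0441]
ee_rot: [3.14, 0.001, -0.051]
force: [0.0, -0.3, -0.0]
width: 0.0605
```

Call:
jog_arm:
  motion:
    - [[0, 0, 0, 0, 0, 0, 0.02], [0, 0, 0, 0, 0, 0, 0.02], [0, 0, 0, 0, 0, 0, 0.02]]

```text
t: 2.8
eef_pos: [0.4922, 0.0013, 0.0443]
ee_rot: [3.14, 0.001, -0.051]
force: [0.0, 0.1, -1.3]
width: 0.0366
```

Call:
jog_arm:
  motion:
    - [[0, 0, 0, 0, 0, 0, 0.02], [0, 0, 0, 0, 0, 0, 0.02], [0, 0, 0, 0, 0, 0, 0.02]]

```text
t: 3.1
eef_pos: [0.4928, 0.0028, 0.0443]
ee_rot: [-3.141, -0.001, -0.051]
force: [-1.8, 10.2, -1.0]
width: 0.0292
```

Call:
jog_arm:
  motion:
    - [[-0.006, -0.001, 0, 0, 0, 0, 0.02], [-0.014, -0.001, 0, 0, 0, 0, 0.02], [-0.022, -0.001, 0, 0, 0, 0, 0.02], [-0.03, -0.001, 0, 0, 0, 0, 0.02], [-0.038, -0.001, 0, 0, 0, 0, 0.02], [-0.046, -0.001, 0, 0, 0, 0, 0.02], [-0.052, -0.001, 0, 0, 0, 0, 0.02], [-0.055, -0.001, 0, 0, 0, 0, 0.02]]

```text
t: 3.9
eef_pos: [0.4376, 0.0057, 0.0442]
ee_rot: [3.141, -0.0, -0.051]
force: [4.4, -9.0, -3.4]
width: 0.029
```

Call:
jog_arm:
  motion:
    - [[0, 0, 0, 0, 0, 0, 0.045], [0, 0, 0, 0, 0, 0, 0.045], [0, 0, 0, 0, 0, 0, 0.055], [0, 0, 0, 0, 0, 0, 0.055]]

```text
t: 4.3
eef_pos: [0.4377, 0.0058, 0.0442]
ee_rot: [3.141, -0.0, -0.051]
force: [0.7, -0.2, 0.2]
width: 0.0529
```

```bash
python3 - <<'E'
from h import *
im=optics.grab_frame('top'); crop(im,190,100,330,260,3.7,'pics/j1.png')
im=optics.grab_frame('scene'); crop(im,205,160,345,300,4,'pics/j2.png')
rel((.66,-.007,.16),(np.pi,0,np.radians(-92.7)))
E
```

```text
pos [0.4377 0.0058 0.0442] rot [ 1.7995e+02 -3.0000e-02 -2.9000e+00] t 4.4 w 0.0549
shift mm [ 222.8    1.6 -115.7] turn [ 2.00e-02 -6.00e-02  8.98e+01]
```

View pics/j1.png

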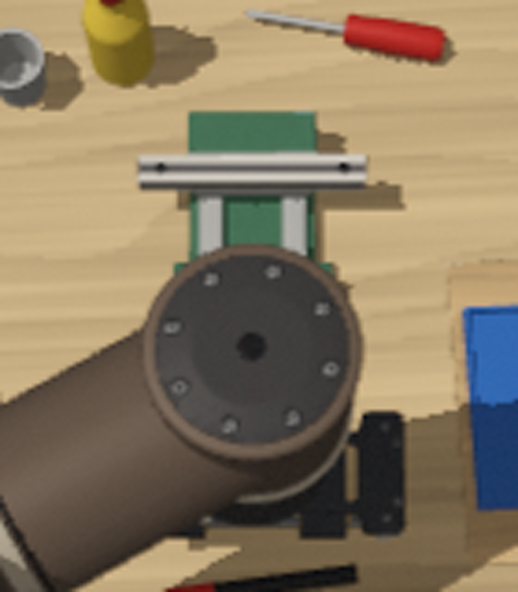

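View pics/j2.png

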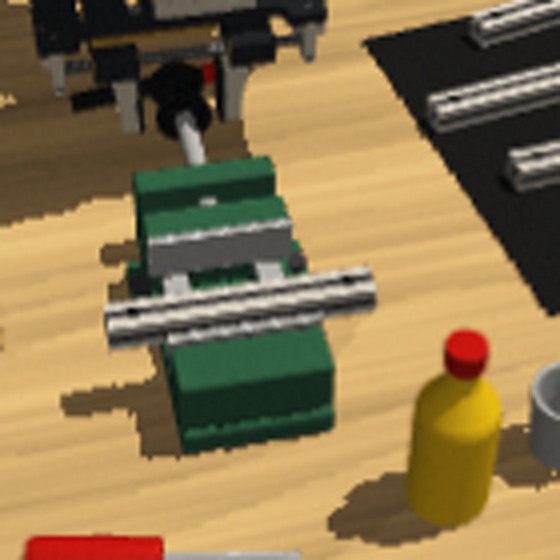

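The jaw is open about 55 mm (grey jaw face visible at about (220,245) in the scene crop), and the profile is still on the parallel. Next I'll lift off and move over the profile.

Call:
jog_arm:
  motion:
    - [[0, 0, -0.04, 0, 0, 0, 0.087], [0, 0, -0.08, 0, 0, 0, 0.087], [0.03, 0, -0.115, 0, 0, 9, 0.087], [0.223, 0.0016, -0.116, 0, 0, 89.8, 0.06], [0.223, 0.0016, -0.116, 0, 0, 89.8, 0.06], [0.223, 0.0016, -0.116, 0, 0, 89.8, 0.06], [0.223, 0.0016, -0.116, 0, 0, 89.8, 0.06], [0.223, 0.0016, -0.116, 0, 0, 89.8, 0.06]]

```text
t: 5.2
eef_pos: [0.6644, -0.0075, 0.1582]
ee_rot: [3.14, -0.001, -0.958]
force: [-1.3, -0.8, -1.4]
width: 0.0601
```

```bash
python3 - <<'E'
from h import *
rel((.66,-.007,.13),(np.pi,0,np.radians(-92.7)))
E
```

```text
pos [ 0.6644 -0.0075  0.1582] rot [ 1.7993e+02 -8.0000e-02 -5.4860e+01] t 5.2 w 0.0601
shift mm [-3.   3.3 28.2] turn [ 0.05 -0.1  37.84]
```

Call:
jog_arm:
  motion:
    - [[-0.003, 0.0033, 0.028, 0, 0, 37.8, 0.05], [-0.003, 0.0033, 0.028, 0, 0, 37.8, 0.05], [-0.003, 0.0033, 0.028, 0, 0, 37.8, 0.05], [-0.003, 0.0033, 0.028, 0, 0, 37.8, 0.05], [-0.003, 0.0033, 0.028, 0, 0, 37.8, 0.05], [-0.003, 0.0033, 0.028, 0, 0, 37.8, 0.05], [-0.003, 0.0033, 0.028, 0, 0, 37.8, 0.05]]

```text
t: 5.9
eef_pos: [0.6599, -0.007, 0.13]
ee_rot: [3.141, -0.002, -1.615]
force: [0.2, -0.0, -0.2]
width: 0.0502
```

```bash
python3 - <<'E'
from h import *
rel((.66,-.007,.0825),(np.pi,0,np.radians(-92.7)))
E
```

```text
pos [ 0.6599 -0.007   0.13  ] rot [ 1.7997e+02 -1.1000e-01 -9.2530e+01] t 5.9 w 0.0502
shift mm [-0.1 -0.1 47.5] turn [ 0.03 -0.11  0.17]
```

Call:
jog_arm:
  motion:
    - [[0, 0, 0.02, 0, 0.1, 0.2, 0.05], [0, 0, 0.04, 0, 0.1, 0.2, 0.05], [0, 0, 0.047, 0, 0.1, 0.2, 0.05], [0, 0, 0.048, 0, 0.1, 0.2, 0.05], [0, 0, 0.048, 0, 0.1, 0.2, 0.03], [0, 0, 0.048, 0, 0.1, 0.2, 0.01], [0, 0, 0.048, 0, 0.1, 0.2, 0.01], [0, 0, 0.048, 0, 0.1, 0.2, 0.01]]
  newtons: 20

```text
t: 6.7
eef_pos: [0.6602, -0.007, 0.0827]
ee_rot: [-3.141, -0.003, -1.618]
force: [-0.1, 1.0, -0.2]
width: 0.0237
```

Call:
jog_arm:
  motion:
    - [[0, 0, 0, 0, 0, 0, 0.01], [0, 0, 0, 0, 0, 0, 0.01], [0, 0, 0, 0, 0, 0, 0.01]]
  newtons: 35

```text
t: 7.0
eef_pos: [0.6601, -0.007, 0.0828]
ee_rot: [-3.141, -0.003, -1.618]
force: [-0.3, -0.0, -0.1]
width: 0.0198
```

Call:
jog_arm:
  motion:
    - [[0, 0, 0, 0, 0, 0, 0.01], [0, 0, -0.005, 0, 0, 0, 0.01], [0, 0, -0.015, 0, 0, 0, 0.01], [0, 0, -0.03, 0, 0, 0, 0.01], [0, 0, -0.045, 0, 0, 0, 0.01], [0, 0, -0.055, 0, 0, 0, 0.01]]

```text
t: 7.6
eef_pos: [0.661, -0.0067, 0.1405]
ee_rot: [-3.138, -0.003, -1.618]
force: [0.6, 0.2, -0.7]
width: 0.02
```

```bash
python3 - <<'E'
from h import *
im=optics.grab_frame('scene'); crop(im,185,150,345,290,4,'pics/l1.png')
rel((.4943,-.3055,.13),(np.pi,0,np.radians(-179.9)))
E
```

```text
pos [ 0.6616 -0.0066  0.1419] rot [-1.7971e+02 -1.5000e-01 -9.2700e+01] t 7.65 w 0.0194
shift mm [306.4 153.1  11.9] turn [-0.35  0.11 87.2 ]
```

View pics/l1.png

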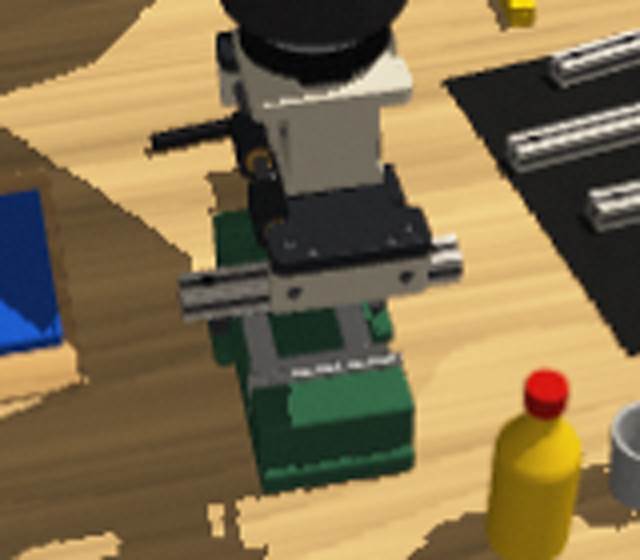

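The profile is out and level, held across at about (320,275) in the crop. Next is the long tray.

Call:
jog_arm:
  motion:
    - [[0.03, 0.015, 0, 0, 0, 8, 0.01], [0.07, 0.035, 0, 0, 0, 16, 0.01], [0.11, 0.055, 0, 0, 0, 24, 0.01], [0.15, 0.075, 0, 0, 0, 32, 0.01], [0.19, 0.095, 0, 0, 0, 40, 0.01], [0.23, 0.115, 0.003, 0, 0, 48, 0.01], [0.27, 0.135, 0.006, 0, 0, 56, 0.01], [0.3064, 0.1531, 0.0119, 0, 0, 64, 0.01]]

```text
t: 8.45
eef_pos: [0.4934, -0.3071, 0.1307]
ee_rot: [-3.136, 0.005, -2.741]
force: [0.7, -0.5, -1.4]
width: 0.0196
```

```bash
python3 - <<'E'
from h import *
rel((.4943,-.3055,.09),(np.pi,0,np.radians(-179.9)))
E
```

```text
pos [ 0.4934 -0.3071  0.1307] rot [-179.69    0.27 -157.03] t 8.45 w 0.0196
shift mm [-1.2  1.4 40.7] turn [-0.26  0.33 22.87]
```

Call:
jog_arm:
  motion:
    - [[-0.0012, 0.0014, 0.01, -0.3, 0.3, 8, 0.01], [-0.0012, 0.0014, 0.02, -0.3, 0.3, 16, 0.01], [-0.0012, 0.0014, 0.03, -0.3, 0.3, 22.9, 0.01], [-0.0012, 0.0014, 0.0407, -0.3, 0.3, 22.9, 0.01], [-0.0012, 0.0014, 0.0407, -0.3, 0.3, 22.9, 0.01], [-0.0012, 0.0014, 0.0407, -0.3, 0.3, 22.9, 0.01]]

```text
t: 9.05
eef_pos: [0.4943, -0.3054, 0.0901]
ee_rot: [3.141, -0.0, -3.137]
force: [-0.2, -0.7, -1.7]
width: 0.0196
```

```bash
python3 - <<'E'
from h import *
im=optics.grab_frame('scene'); crop(im,70,150,240,290,4,'pics/l2.png')
rel((.4943,-.3055,.0405),(np.pi,0,np.radians(-179.9)))
E
```

```text
pos [ 0.4946 -0.3055  0.0904] rot [ 1.7996e+02  4.0000e-02 -1.7978e+02] t 9.1 w 0.0198
shift mm [ 0.3 -0.1 49.9] turn [0.04 0.04 0.12]
```

View pics/l2.png

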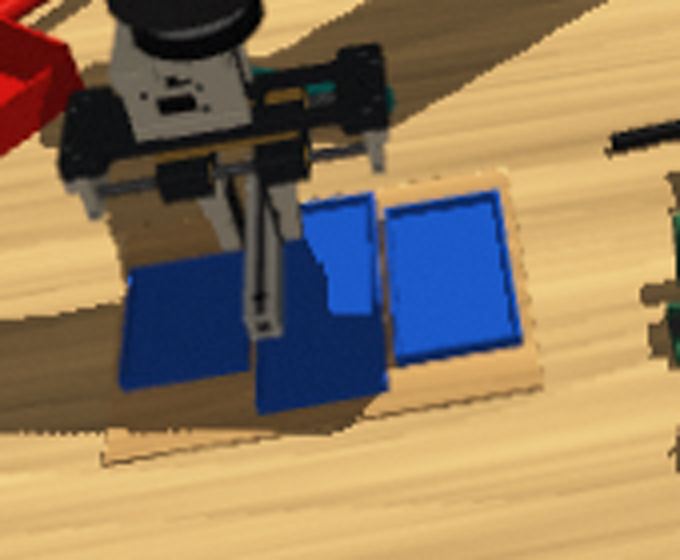

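The profile is held level along the long tray. Lowering it.

Call:
jog_arm:
  motion:
    - [[0, 0, 0.015, 0, 0, 0.1, 0.01], [0, 0, 0.03, 0, 0, 0.1, 0.01], [0, 0, 0.042, 0, 0, 0.1, 0.01], [0, 0, 0.046, 0, 0, 0.1, 0.01], [0, 0, 0.049, 0, 0, 0.1, 0.01], [0, 0, 0.0495, 0, 0, 0.1, 0.01]]

```text
t: 9.7
eef_pos: [0.4948, -0.3055, 0.041]
ee_rot: [3.141, 0.001, -3.139]
force: [-0.2, 0.4, -1.6]
width: 0.0196
```

Call:
jog_arm:
  motion:
    - [[0, 0, 0.0005, 0, 0, 0, 0.024], [0, 0, 0.0005, 0, 0, 0, 0.028], [0, 0, 0.0005, 0, 0, 0, 0.028], [0, 0, -0.01, 0, 0, 0, 0.028], [0, 0, -0.03, 0, 0, 0, 0.03]]

```text
t: 10.2
eef_pos: [0.4939, -0.3052, 0.0708]
ee_rot: [3.14, -0.002, -3.139]
force: [0.7, 0.6, -0.2]
width: 0.0291
```

```bash
python3 - <<'E'
from h import *
rel((.4375,.0045,.13),(np.pi,0,np.radians(-182.8)))
E
```

```text
pos [ 0.4939 -0.3052  0.0708] rot [ 1.7993e+02 -1.0000e-01 -1.7986e+02] t 10.2 w 0.0291
shift mm [ 55.8 309.9 -58.8] turn [ 0.06 -0.1   2.94]
```

Call:
jog_arm:
  motion:
    - [[0, 0, -0.03, 0, 0, 0, 0.05], [0.01, 0.045, -0.0588, 0, 0, 1, 0.06], [0.02, 0.095, -0.0588, 0, 0, 2.9, 0.07], [0.03, 0.145, -0.0588, 0, 0, 2.9, 0.07], [0.04, 0.195, -0.0588, 0, 0, 2.9, 0.07], [0.05, 0.245, -0.0588, 0, 0, 2.9, 0.07], [0.0558, 0.29, -0.0588, 0, 0, 2.9, 0.07], [0.0558, 0.3099, -0.0588, 0, 0, 2.9, 0.07]]

```text
t: 11.0
eef_pos: [0.4369, 0.0073, 0.1314]
ee_rot: [3.139, 0.0, 3.096]
force: [0.1, -1.0, -0.2]
width: 0.07
```

```bash
python3 - <<'E'
from h import *
im=optics.grab_frame('top'); crop(im,190,100,430,260,3.3,'pics/k1.png')
im=optics.grab_frame('scene'); crop(im,70,150,340,300,2.9,'pics/k2.png')
rel((.4375,.0045,.0425),(np.pi,0,np.radians(-182.7)))
E
```

```text
pos [0.438  0.0071 0.1315] rot [1.7987e+02 4.0000e-02 1.7747e+02] t 11.1 w 0.07
shift mm [ 0.4 -2.9 88.9] turn [0.13 0.04 0.17]
```

View pics/k1.png

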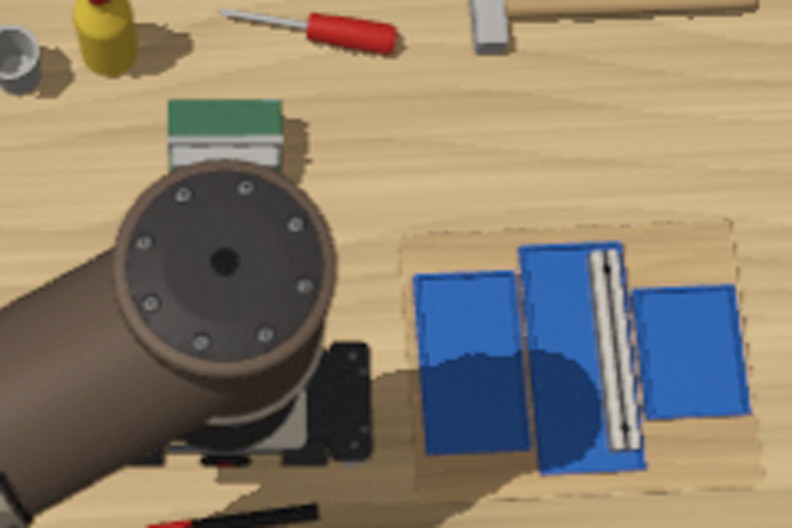

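View pics/k2.png

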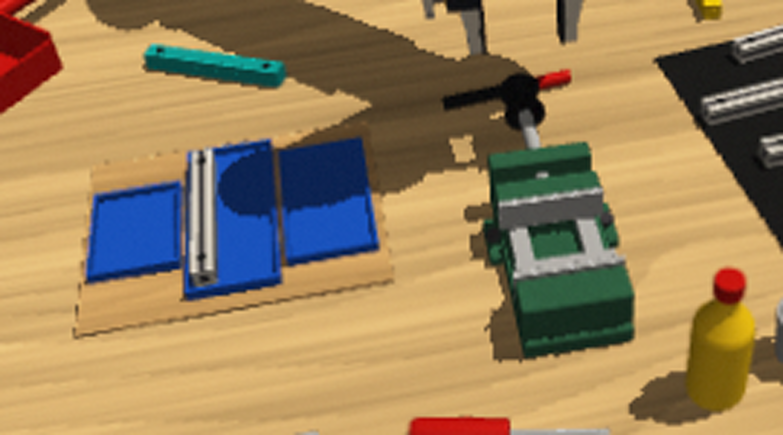

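The profile lies flat in the long tray at about (615,350). I'll take the knob again and push the jaw home.

Call:
jog_arm:
  motion:
    - [[0.0004, -0.003, 0.03, 0, 0, 0.2, 0.07], [0.0004, -0.003, 0.06, 0, 0, 0.2, 0.07], [0.0004, -0.003, 0.0885, 0, 0, 0.2, 0.06], [0.0004, -0.003, 0.0885, 0, 0, 0.2, 0.04], [0.0004, -0.003, 0.0885, 0, 0, 0.2, 0.02], [0.0004, -0.003, 0.0885, 0, 0, 0.2, 0.02], [0.0004, -0.003, 0.0885, 0, 0, 0.2, 0.02], [0.0004, -0.003, 0.0885, 0, 0, 0.2, 0.02]]
  newtons: 30

```text
t: 11.9
eef_pos: [0.4388, 0.0054, 0.0442]
ee_rot: [3.137, 0.004, 3.094]
force: [-2.7, 4.5, 2.2]
width: 0.0292
```

Call:
jog_arm:
  motion:
    - [[-0.004, 0, 0, 0, 0, 0, 0.02], [-0.012, 0, 0, 0, 0, 0, 0.02], [-0.02, 0.0005, 0, 0, 0, 0, 0.02], [-0.028, 0.0005, 0, 0, 0, 0, 0.02], [-0.036, 0.0005, 0, 0, 0, 0, 0.02], [-0.044, 0.001, 0, 0, 0, 0, 0.02], [-0.05, 0.001, 0, 0, 0, 0, 0.02], [-0.054, 0.001, 0, 0, 0, 0, 0.02]]

```text
t: 12.7
eef_pos: [0.4911, 0.0031, 0.0442]
ee_rot: [3.138, 0.001, 3.093]
force: [-5.7, -1.1, -0.1]
width: 0.0293
```

Call:
jog_arm:
  motion:
    - [[-0.003, 0, 0, 0, 0, 0, 0.02], [-0.005, 0, 0, 0, 0, 0, 0.02], [-0.0065, 0, 0, 0, 0, 0, 0.02], [-0.0065, 0, 0, 0, 0, 0, 0.02]]

```text
t: 13.1
eef_pos: [0.4969, 0.0028, 0.0443]
ee_rot: [3.138, -0.0, 3.093]
force: [-4.6, 0.9, -0.4]
width: 0.0291
```

Call:
jog_arm:
  motion:
    - [[-0.0015, 0, 0, 0, 0, 0, 0.02], [-0.003, 0, 0, 0, 0, 0, 0.02], [-0.003, 0, 0, 0, 0, 0, 0.02]]

```text
t: 13.4
eef_pos: [0.4982, 0.0027, 0.0442]
ee_rot: [3.138, -0.003, 3.092]
force: [-9.2, 4.7, 3.4]
width: 0.0291
```

Call:
jog_arm:
  motion:
    - [[-0.002, 0, 0, 0, 0, 0, 0.02], [-0.004, 0, 0, 0, 0, 0, 0.02], [-0.004, 0, 0, 0, 0, 0, 0.02]]

```text
t: 13.7
eef_pos: [0.4984, 0.0026, 0.0441]
ee_rot: [3.138, -0.009, 3.091]
force: [-19.7, 10.7, 14.3]
width: 0.0292
```

It stopped moving at 20 N of push, so the jaw is home. Releasing and lifting.

Call:
jog_arm:
  motion:
    - [[0, 0, 0, 0, 0, 0, 0.04], [0, 0, 0, 0, 0, 0, 0.055], [0, 0, 0, 0, 0, 0, 0.06], [0, 0, -0.04, 0, 0, 0, 0.07], [0, 0, -0.08, 0, 0, 0, 0.07], [-0.01, 0.04, -0.1, 0, 0, -5, 0.07], [-0.01, 0.08, -0.1, 0, 0, -13, 0.07], [-0.01, 0.12, -0.1, 0, 0, -21, 0.07]]

```text
t: 14.5
eef_pos: [0.5166, 0.1231, 0.146]
ee_rot: [3.135, -0.003, -2.821]
force: [0.4, -0.3, 0.4]
width: 0.0701
```

```bash
cat >> h.py <<'E'
def prof(im,zt=.023,roi=(100,150,200,290),amin=40,show=True):
    hsv=cv2.cvtColor(np.ascontiguousarray(im),cv2.COLOR_RGB2HSV)
    m=((hsv[...,1]<60)&(hsv[...,2]>110)).astype(np.uint8)*255
    x0,y0,x1,y1=roi; mm=np.zeros_like(m); mm[y0:y1,x0:x1]=m[y0:y1,x0:x1]
    mm=cv2.morphologyEx(mm,cv2.MORPH_CLOSE,np.ones((5,5)))
    n,l,st,ce=cv2.connectedComponentsWithStats(mm)
    for i in range(1,n):
        if st[i,4]<amin: continue
        w=p2w('top',np.argwhere(l==i)[:,::-1].astype(float),zt)[:,:2]*1000
        r=cv2.minAreaRect(w.astype(np.float32)); print(ce[i].round(1),st[i,4],'c',np.round(r[0],1),'sz',np.round(r[1],1),'ang',round(r[2],1))
E
python3 - <<'E'
from h import *
im=optics.grab_frame('top'); cv2.imwrite('pics/t2.png',im[:,:,::-1]); cv2.imwrite('pics/s2.png',optics.grab_frame('scene')[:,:,::-1])
prof(im)
rel((.4595,.2627,.13),(np.pi,0,np.radians(-83.6)))
E
```

```text
[108.2 197.9] 196 c [550.7 392.7] sz [97.3 18.9] ang 37.0
[151.8 201.6] 112 c [536.7 282. ] sz [21.1 52.5] ang 3.5
[157.5 229.9] 517 c [459.6 262.8] sz [ 22.1 160. ] ang 6.3
[153.2 262.5] 155 c [376.1 273.7] sz [21.7 46.9] ang 11.4
pos [0.5168 0.1254 0.1452] rot [ 179.62   -0.21 -161.44] t 14.6 w 0.0698
shift mm [ 10.6 148.3  16.2] turn [  0.47   0.08 -77.84]
```

View pics/t2.png

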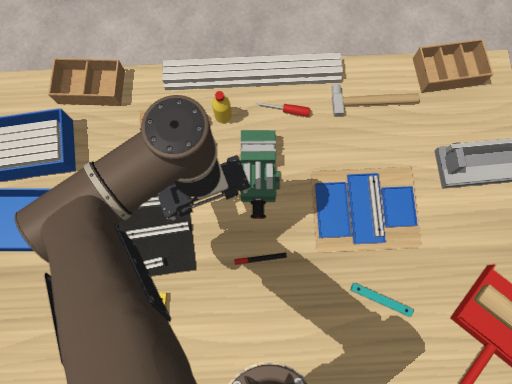

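View pics/s2.png

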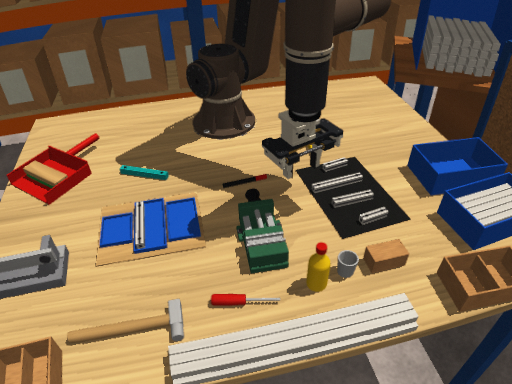

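The jaw is home, and long_a is unchanged at (459.6, 262.8) mm, axis 96.3°. Going there.

Call:
jog_arm:
  motion:
    - [[0.0106, 0.1483, 0.016, 0, 0, -77.8, 0.05], [0.0106, 0.1483, 0.016, 0, 0, -77.8, 0.05], [0.0106, 0.1483, 0.016, 0, 0, -77.8, 0.05], [0.0106, 0.1483, 0.016, 0, 0, -77.8, 0.05], [0.0106, 0.1483, 0.016, 0, 0, -77.8, 0.05], [0.0106, 0.1483, 0.016, 0, 0, -77.8, 0.05], [0.0106, 0.1483, 0.016, 0, 0, -77.8, 0.05], [0.0106, 0.1483, 0.016, 0, 0, -77.8, 0.05]]
  newtons: 35

```text
t: 15.4
eef_pos: [0.46, 0.2627, 0.1304]
ee_rot: [3.136, 0.005, -1.62]
force: [0.9, -0.2, 0.7]
width: 0.05
```

Call:
jog_arm:
  motion:
    - [[0, 0, 0, 0, 0, -12, 0.05], [0, 0, 0, 0, 0, -12, 0.05]]

```text
t: 15.6
eef_pos: [0.4606, 0.2626, 0.1305]
ee_rot: [3.138, 0.006, -1.406]
force: [0.3, 0.6, 0.3]
width: 0.0499
```

```bash
python3 - <<'E'
from h import *
im=optics.grab_frame('scene'); crop(im,280,140,420,250,4,'pics/m1.png')
rel((.4596,.2628,.0355),(np.pi,0,np.radians(-83.7)))
E
```

```text
pos [0.4606 0.2626 0.1305] rot [179.81   0.36 -80.45] t 15.65 w 0.0499
shift mm [ 0.3  0.7 95. ] turn [0.2  0.36 3.25]
```

View pics/m1.png

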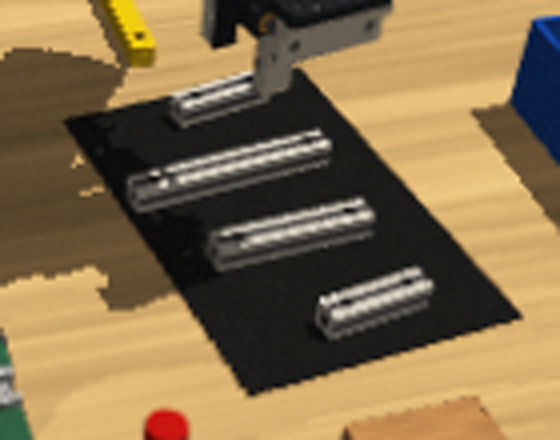

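Call:
jog_arm:
  motion:
    - [[0.0003, 0.0007, 0.045, 0.2, 0.4, 3.2, 0.05], [0.0003, 0.0007, 0.08, 0.2, 0.4, 3.2, 0.05], [0.0003, 0.0007, 0.0955, 0.2, 0.4, 3.2, 0.05], [0.0003, 0.0007, 0.0955, 0.2, 0.4, 3.2, 0.05], [0.0003, 0.0007, 0.0955, 0.2, 0.4, 3.2, 0.03], [0.0003, 0.0007, 0.0955, 0.2, 0.4, 3.2, 0.01], [0.0003, 0.0007, 0.0955, 0.2, 0.4, 3.2, 0.01], [0.0003, 0.0007, 0.0955, 0.2, 0.4, 3.2, 0.01]]

```text
t: 16.45
eef_pos: [0.46, 0.2632, 0.036]
ee_rot: [-3.14, 0.0, -1.46]
force: [-0.7, -0.0, -0.2]
width: 0.0238
```

Call:
jog_arm:
  motion:
    - [[0, 0, 0, 0, 0, 0, 0.01], [0, 0, 0, 0, 0, 0, 0.01], [0, 0, -0.01, 0, 0, 0, 0.01], [0, 0, -0.04, 0, 0, 0, 0.01], [0, 0, -0.08, 0, 0, 0, 0.01], [0, 0, -0.11, 0, 0, 0, 0.01]]

```text
t: 17.05
eef_pos: [0.4602, 0.2633, 0.1488]
ee_rot: [-3.139, 0.001, -1.46]
force: [1.2, 0.8, -0.8]
width: 0.0196
```

```bash
python3 - <<'E'
from h import *
im=optics.grab_frame('scene'); crop(im,260,100,420,250,3.7,'pics/m2.png')
rel((.4943,-.2587,.13),(np.pi,0,np.radians(-179.9)))
E
```

```text
pos [0.4621 0.2649 0.1536] rot [-179.51    0.28  -83.58] t 17.1 w 0.0197
shift mm [524.   26.7  20.8] turn [-0.13  0.62 96.31]
```

View pics/m2.png

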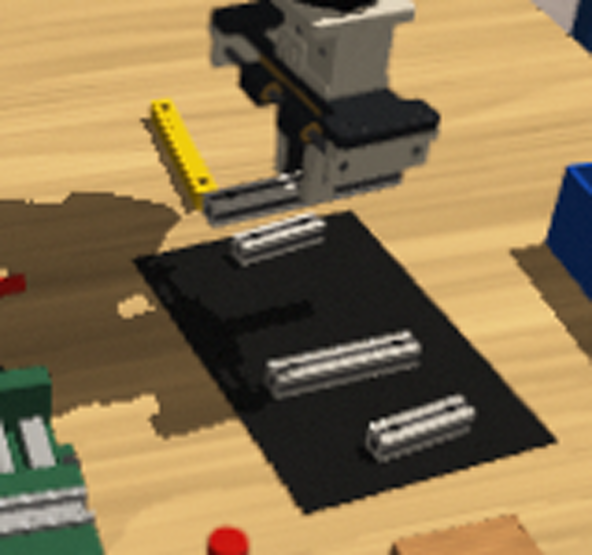

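long_a is held. Carrying it to the long tray.

Call:
jog_arm:
  motion:
    - [[0.03, 0.002, 0, 0, 0.6, 8, 0.01], [0.08, 0.004, 0, 0, 0.6, 16, 0.01], [0.13, 0.007, 0, 0, 0.6, 24, 0.01], [0.18, 0.01, 0, 0, 0.6, 32, 0.01], [0.23, 0.012, 0, 0, 0.6, 40, 0.01], [0.28, 0.014, 0, 0, 0.6, 48, 0.01], [0.33, 0.017, 0, 0, 0.6, 56, 0.01], [0.38, 0.02, 0, 0, 0.6, 64, 0.01]]

```text
t: 17.9
eef_pos: [0.4845, -0.1164, 0.1523]
ee_rot: [-3.137, 0.002, -2.581]
force: [1.0, 0.4, -0.6]
width: 0.0195
```

```bash
python3 - <<'E'
from h import *
rel((.4943,-.2587,.09),(np.pi,0,np.radians(-179.9)))
E
```

```text
pos [ 0.4845 -0.1164  0.1523] rot [-1.7971e+02  1.4000e-01 -1.4789e+02] t 17.9 w 0.0195
shift mm [  67.4 -125.4   62.8] turn [-0.24  0.21 32.01]
```

Call:
jog_arm:
  motion:
    - [[0.02, -0.035, 0.01, -0.2, 0.2, 8, 0.01], [0.04, -0.07, 0.02, -0.2, 0.2, 16, 0.01], [0.06, -0.11, 0.03, -0.2, 0.2, 24, 0.01], [0.0674, -0.1254, 0.045, -0.2, 0.2, 32, 0.01], [0.0674, -0.1254, 0.0628, -0.2, 0.2, 32, 0.01], [0.0674, -0.1254, 0.0628, -0.2, 0.2, 32, 0.01], [0.0674, -0.1254, 0.0628, -0.2, 0.2, 32, 0.01]]

```text
t: 18.6
eef_pos: [0.4942, -0.2586, 0.0903]
ee_rot: [-3.141, -0.0, -3.139]
force: [0.6, 0.1, -0.2]
width: 0.0199
```

```bash
python3 - <<'E'
from h import *
im=optics.grab_frame('scene'); crop(im,70,150,240,290,4,'pics/l3.png')
rel((.4943,-.2587,.0405),(np.pi,0,np.radians(-179.9)))
E
```

```text
pos [ 0.4947 -0.2585  0.0909] rot [-1.7994e+02  6.0000e-02 -1.7982e+02] t 18.65 w 0.0196
shift mm [ 0.5 -0.2 50.4] turn [-0.06  0.06  0.08]
```

View pics/l3.png

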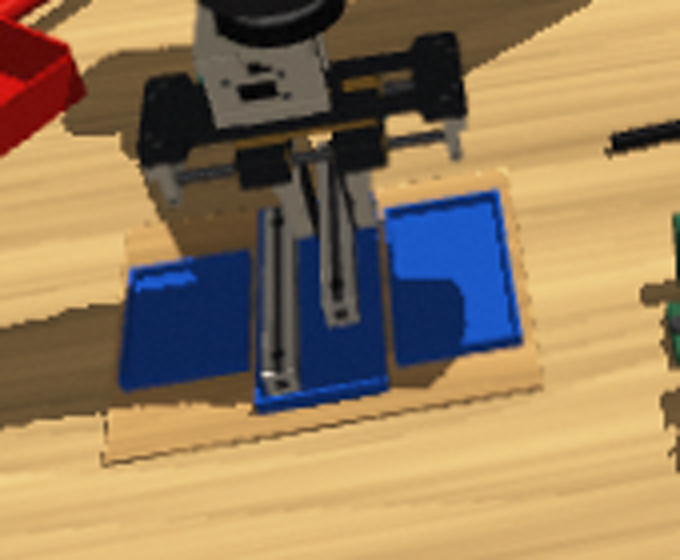

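Call:
jog_arm:
  motion:
    - [[0.0005, 0, 0.015, 0, 0, 0.1, 0.01], [0.0005, 0, 0.03, 0, 0, 0.1, 0.01], [0.0005, 0, 0.042, 0, 0, 0.1, 0.01], [0.0005, 0, 0.047, 0, 0, 0.1, 0.01], [0.0005, 0, 0.05, 0, 0, 0.1, 0.01], [0.0005, 0, 0.0505, 0, 0, 0.1, 0.01]]

```text
t: 19.25
eef_pos: [0.4945, -0.2584, 0.0406]
ee_rot: [-3.141, 0.001, -3.14]
force: [1.4, -0.6, -0.2]
width: 0.0196
```

Call:
jog_arm:
  motion:
    - [[0, 0, 0.0005, 0, 0, 0, 0.024], [0, 0, 0.0005, 0, 0, 0, 0.027], [0, 0, 0.0005, 0, 0, 0, 0.027], [0, 0, -0.01, 0, 0, 0, 0.027], [0, 0, -0.04, 0, 0, 0, 0.03], [0, 0, -0.08, 0, 0, 0, 0.04]]

```text
t: 19.85
eef_pos: [0.4932, -0.2582, 0.1207]
ee_rot: [-3.141, -0.002, -3.14]
force: [0.6, -1.3, -0.1]
width: 0.0336
```

```bash
python3 - <<'E'
from h import *
im=optics.grab_frame('scene'); crop(im,70,150,240,290,4,'pics/l4.png')
im=optics.grab_frame('top'); cv2.imwrite('pics/t3.png',im[:,:,::-1]); prof(im)
rel((.5367,.2775,.13),(np.pi,0,np.radians(-86.5)))
E
```

```text
[141.7 172.5] 244 c [616.1 304.1] sz [21.9 80.7] ang 9.1
[151.4 200.8] 385 c [537.4 277.5] sz [ 22.3 119.2] ang 3.5
[146.2 264.3] 280 c [373.  290.1] sz [22.2 80.4] ang 11.4
pos [ 0.4977 -0.2594  0.1268] rot [-179.78    0.59 -179.82] t 19.95 w 0.0383
shift mm [-40.7 536.7  -4.9] turn [ -0.65   0.27 -93.32]
```

View pics/l4.png

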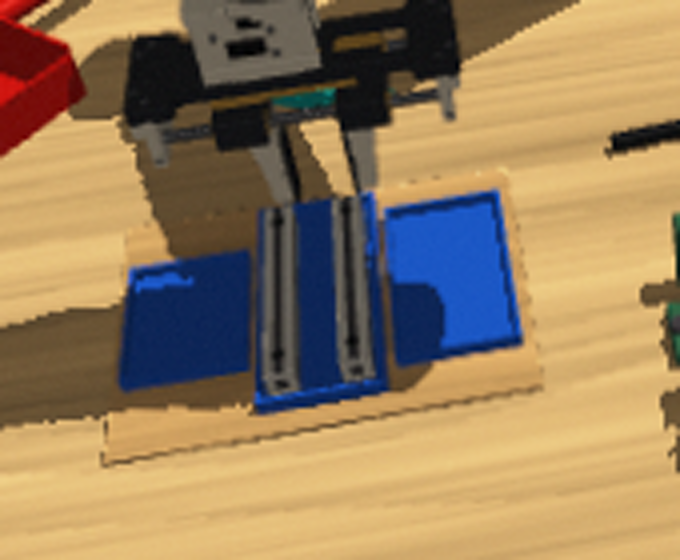

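View pics/t3.png

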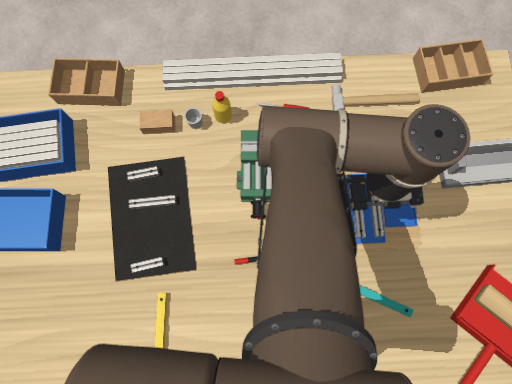

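Both long profiles lie flat, side by side. Next is the medium at (537, 277.5) mm.

Call:
jog_arm:
  motion:
    - [[-0.0407, 0.5367, -0.005, 0, 0, -93.3, 0.05], [-0.0407, 0.5367, -0.005, 0, 0, -93.3, 0.05], [-0.0407, 0.5367, -0.005, 0, 0, -93.3, 0.05], [-0.0407, 0.5367, -0.005, 0, 0, -93.3, 0.05], [-0.0407, 0.5367, -0.005, 0, 0, -93.3, 0.05], [-0.0407, 0.5367, -0.005, 0, 0, -93.3, 0.05], [-0.0407, 0.5367, -0.005, 0, 0, -93.3, 0.05], [-0.0407, 0.5367, -0.005, 0, 0, -93.3, 0.05]]

```text
t: 20.75
eef_pos: [0.5258, 0.1426, 0.1287]
ee_rot: [-3.132, -0.001, -1.933]
force: [1.7, -1.1, -0.8]
width: 0.0501
```

```bash
python3 - <<'E'
from h import *
rel((.537,.2775,.13),(np.pi,0,np.radians(-86.5)))
E
```

```text
pos [0.5258 0.1426 0.1287] rot [-1.7945e+02 -3.0000e-02 -1.1077e+02] t 20.75 w 0.0501
shift mm [-130.2   37.3   -1.7] turn [ -0.54  -0.15 -24.27]
```

Call:
jog_arm:
  motion:
    - [[-0.1302, 0.0373, -0.0017, -0.5, 0, -24.3, 0.05], [-0.1302, 0.0373, -0.0017, -0.5, 0, -24.3, 0.05], [-0.1302, 0.0373, -0.0017, -0.5, 0, -24.3, 0.05], [-0.1302, 0.0373, -0.0017, -0.5, 0, -24.3, 0.05], [-0.1302, 0.0373, -0.0017, -0.5, 0, -24.3, 0.05]]

```text
t: 21.25
eef_pos: [0.5367, 0.2783, 0.13]
ee_rot: [3.141, -0.003, -1.508]
force: [-0.1, -0.8, -0.5]
width: 0.0499
```

```bash
python3 - <<'E'
from h import *
im=optics.grab_frame('scene'); crop(im,280,140,420,250,4,'pics/m3.png')
rel((.537,.2775,.0355),(np.pi,0,np.radians(-86.5)))
E
```

```text
pos [0.5367 0.2774 0.13  ] rot [ 1.7998e+02 -1.7000e-01 -8.6500e+01] t 21.3 w 0.0498
shift mm [-0.4 -0.4 94.5] turn [ 0.02 -0.17  0.  ]
```

View pics/m3.png

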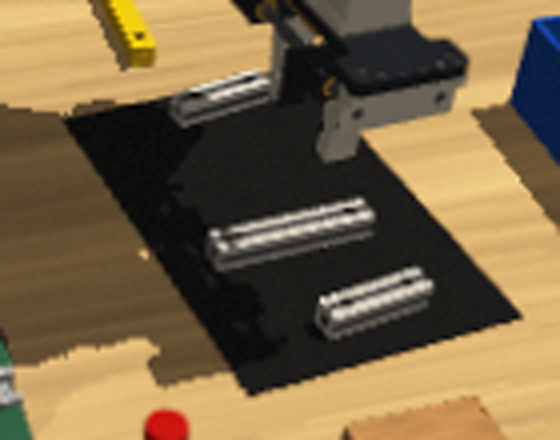

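Call:
jog_arm:
  motion:
    - [[-0.0004, -0.0004, 0.045, 0, -0.2, 0, 0.05], [-0.0004, -0.0004, 0.08, 0, -0.2, 0, 0.05], [-0.0004, -0.0004, 0.095, 0, -0.2, 0, 0.05], [-0.0004, -0.0004, 0.095, 0, -0.2, 0, 0.05], [-0.0004, -0.0004, 0.095, 0, -0.2, 0, 0.03], [-0.0004, -0.0004, 0.095, 0, -0.2, 0, 0.01], [-0.0004, -0.0004, 0.095, 0, -0.2, 0, 0.01], [-0.0004, -0.0004, 0.095, 0, -0.2, 0, 0.01]]

```text
t: 22.1
eef_pos: [0.5375, 0.2778, 0.0362]
ee_rot: [-3.141, 0.002, -1.51]
force: [-0.3, -0.3, -1.0]
width: 0.0235
```

Call:
jog_arm:
  motion:
    - [[0, 0, 0, 0, 0, 0, 0.01], [0, 0, 0, 0, 0, 0, 0.01], [0, 0, -0.01, 0, 0, 0, 0.01], [0, 0, -0.04, 0, 0, 0, 0.01], [0, 0, -0.08, 0, 0, 0, 0.01], [0, 0, -0.11, 0, 0, 0, 0.01]]

```text
t: 22.7
eef_pos: [0.5378, 0.2779, 0.149]
ee_rot: [-3.139, 0.002, -1.509]
force: [0.6, 0.2, -0.6]
width: 0.0194
```

```bash
python3 - <<'E'
from h import *
im=optics.grab_frame('scene'); crop(im,260,100,420,250,3.7,'pics/m4.png')
rel((.4943,-.1955,.13),(np.pi,0,np.radians(-179.9)))
E
```

```text
pos [0.5399 0.2792 0.1543] rot [-179.5     0.35  -86.42] t 22.75 w 0.0196
shift mm [471.1  75.3  20.8] turn [-0.1   0.67 93.48]
```

View pics/m4.png

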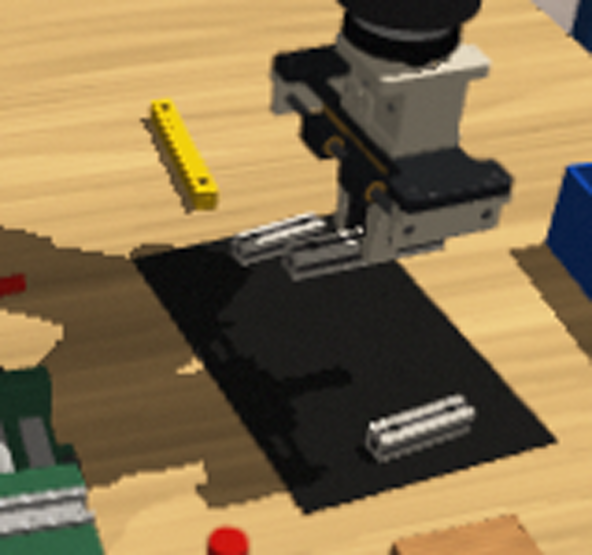

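The medium is held. Carrying it across.

Call:
jog_arm:
  motion:
    - [[0.03, 0.005, 0, 0, 0.6, 8, 0.01], [0.08, 0.013, 0, 0, 0.6, 16, 0.01], [0.13, 0.021, 0, 0, 0.6, 24, 0.01], [0.18, 0.029, 0, 0, 0.6, 32, 0.01], [0.23, 0.037, 0, 0, 0.6, 40, 0.01], [0.28, 0.045, 0, 0, 0.6, 48, 0.01], [0.33, 0.053, 0, 0, 0.6, 56, 0.01], [0.38, 0.061, 0, 0, 0.6, 64, 0.01]]

```text
t: 23.55
eef_pos: [0.5027, -0.1011, 0.1523]
ee_rot: [-3.138, 0.003, -2.63]
force: [1.2, -0.6, -0.8]
width: 0.0197
```

```bash
python3 - <<'E'
from h import *
rel((.4943,-.1955,.09),(np.pi,0,np.radians(-179.9)))
E
```

```text
pos [ 0.5027 -0.1011  0.1523] rot [-179.77    0.18 -150.72] t 23.55 w 0.0197
shift mm [ 53.7 -77.9  62.4] turn [-0.18  0.23 29.18]
```

Call:
jog_arm:
  motion:
    - [[0.02, -0.03, 0.01, -0.2, 0.2, 8, 0.01], [0.04, -0.06, 0.02, -0.2, 0.2, 16, 0.01], [0.0537, -0.0779, 0.03, -0.2, 0.2, 24, 0.01], [0.0537, -0.0779, 0.045, -0.2, 0.2, 29.2, 0.01], [0.0537, -0.0779, 0.0624, -0.2, 0.2, 29.2, 0.01], [0.0537, -0.0779, 0.0624, -0.2, 0.2, 29.2, 0.01], [0.0537, -0.0779, 0.0624, -0.2, 0.2, 29.2, 0.01]]

```text
t: 24.25
eef_pos: [0.4942, -0.1956, 0.0904]
ee_rot: [3.141, -0.0, -3.14]
force: [0.3, 0.6, -0.3]
width: 0.0194
```

```bash
python3 - <<'E'
from h import *
im=optics.grab_frame('scene'); crop(im,70,150,240,290,4,'pics/l5.png')
rel((.4943,-.1955,.0405),(np.pi,0,np.radians(-179.9)))
E
```

```text
pos [ 0.4947 -0.1955  0.0909] rot [ 1.7999e+02  7.0000e-02 -1.7987e+02] t 24.3 w 0.0193
shift mm [ 0.5 -0.1 50.4] turn [0.01 0.07 0.03]
```

View pics/l5.png

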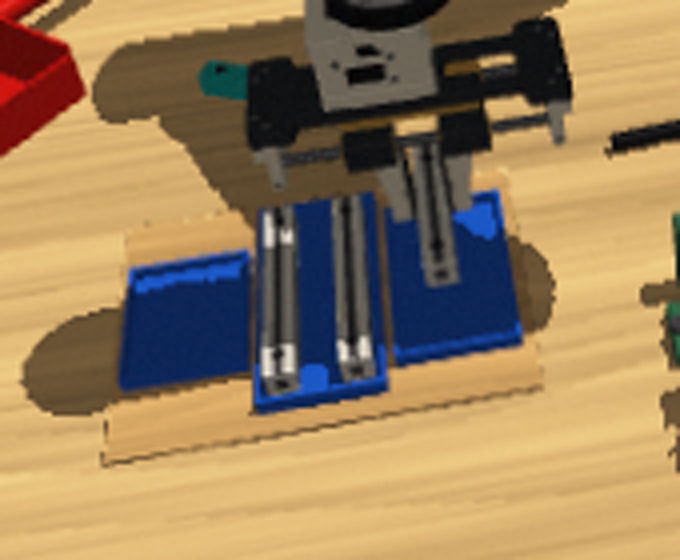

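Call:
jog_arm:
  motion:
    - [[0.0005, 0, 0.015, 0, 0, 0, 0.01], [0.0005, 0, 0.03, 0, 0, 0, 0.01], [0.0005, 0, 0.042, 0, 0, 0, 0.01], [0.0005, 0, 0.047, 0, 0, 0, 0.01], [0.0005, 0, 0.05, 0, 0, 0, 0.01], [0.0005, 0, 0.0505, 0, 0, 0, 0.01]]

```text
t: 24.9
eef_pos: [0.4945, -0.1954, 0.0405]
ee_rot: [3.142, 0.001, -3.139]
force: [-0.9, -0.0, -0.6]
width: 0.0198
```

Call:
jog_arm:
  motion:
    - [[0, 0, 0.0005, 0, 0, 0, 0.024], [0, 0, 0.0005, 0, 0, 0, 0.028], [0, 0, 0.0005, 0, 0, 0, 0.028], [0, 0, -0.01, 0, 0, 0, 0.028], [0, 0, -0.04, 0, 0, 0, 0.03], [0, 0, -0.08, 0, 0, 0, 0.04]]

```text
t: 25.5
eef_pos: [0.4931, -0.1954, 0.1207]
ee_rot: [3.141, -0.002, -3.139]
force: [1.4, 0.2, -0.1]
width: 0.0337
```

```bash
python3 - <<'E'
from h import *
im=optics.grab_frame('scene'); crop(im,70,150,240,290,4,'pics/l6.png')
im=optics.grab_frame('top'); prof(im)
rel((.6160,.3040,.13),(np.pi,0,np.radians(-80.9)))
E
```

```text
[141.7 172.5] 246 c [615.8 304. ] sz [22.5 80.7] ang 9.1
[146.2 264.3] 281 c [373.  290.1] sz [22.2 80.4] ang 11.4
pos [ 0.4977 -0.196   0.1265] rot [-179.91    0.6  -179.78] t 25.6 w 0.0383
shift mm [-120.3  499.5   -3. ] turn [ -0.58   0.37 -98.88]
```

View pics/l6.png

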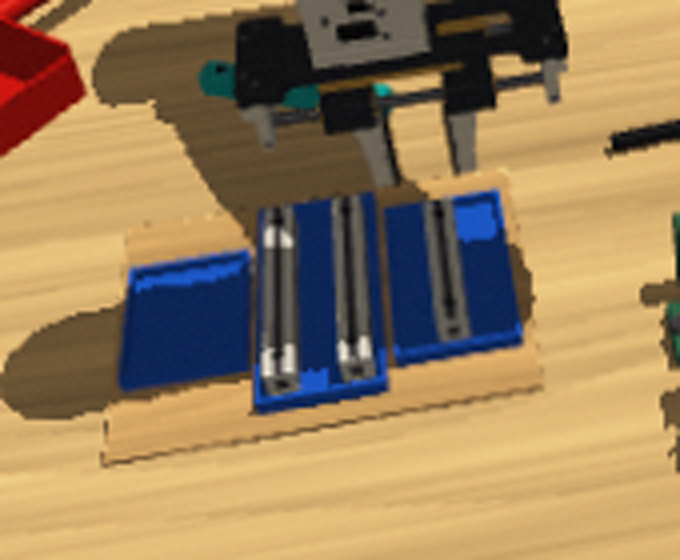

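The medium is flat in its tray. Next is the far short at (615.7, 303.8) mm, axis 99.1°.

Call:
jog_arm:
  motion:
    - [[-0.1203, 0.4995, -0.003, 0, 0, -98.9, 0.05], [-0.1203, 0.4995, -0.003, 0, 0, -98.9, 0.05], [-0.1203, 0.4995, -0.003, 0, 0, -98.9, 0.05], [-0.1203, 0.4995, -0.003, 0, 0, -98.9, 0.05], [-0.1203, 0.4995, -0.003, 0, 0, -98.9, 0.05], [-0.1203, 0.4995, -0.003, 0, 0, -98.9, 0.05], [-0.1203, 0.4995, -0.003, 0, 0, -98.9, 0.05], [-0.1203, 0.4995, -0.003, 0, 0, -98.9, 0.05]]

```text
t: 26.4
eef_pos: [0.5892, 0.1953, 0.1288]
ee_rot: [-3.133, 0.001, -1.932]
force: [1.1, -0.8, 0.3]
width: 0.0502
```

```bash
python3 - <<'E'
from h import *
rel((.6157,.3038,.13),(np.pi,0,np.radians(-80.9)))
E
```

```text
pos [0.5892 0.1953 0.1288] rot [-1.7950e+02  4.0000e-02 -1.1072e+02] t 26.4 w 0.0502
shift mm [-110.8   13.6   -1.3] turn [ -0.5   -0.09 -29.82]
```

Call:
jog_arm:
  motion:
    - [[-0.1108, 0.0136, -0.0013, -0.5, 0, -29.8, 0.05], [-0.1108, 0.0136, -0.0013, -0.5, 0, -29.8, 0.05], [-0.1108, 0.0136, -0.0013, -0.5, 0, -29.8, 0.05], [-0.1108, 0.0136, -0.0013, -0.5, 0, -29.8, 0.05], [-0.1108, 0.0136, -0.0013, -0.5, 0, -29.8, 0.05]]

```text
t: 26.9
eef_pos: [0.6156, 0.3045, 0.1302]
ee_rot: [3.141, -0.002, -1.41]
force: [-0.3, 0.1, -0.2]
width: 0.0499
```

```bash
python3 - <<'E'
from h import *
im=optics.grab_frame('scene'); crop(im,280,140,420,250,4,'pics/m5.png')
rel((.6157,.3038,.0355),(np.pi,0,np.radians(-80.9)))
E
```

```text
pos [0.6156 0.3039 0.1303] rot [ 1.7998e+02 -8.0000e-02 -8.1010e+01] t 26.95 w 0.05
shift mm [ 0.  -0.2 94.8] turn [ 0.02 -0.08 -0.11]
```

View pics/m5.png

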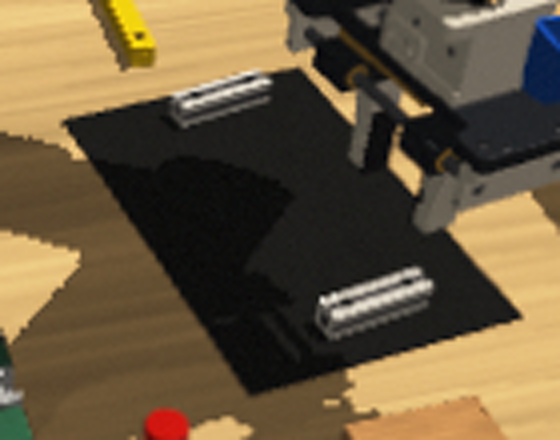

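Call:
jog_arm:
  motion:
    - [[0, 0, 0.045, 0, 0, 0, 0.05], [0, 0, 0.08, 0, 0, 0, 0.05], [0, 0, 0.0953, 0, 0, 0, 0.05], [0, 0, 0.0953, 0, 0, 0, 0.05], [0, 0, 0.0953, 0, 0, 0, 0.03], [0, 0, 0.0953, 0, 0, 0, 0.01], [0, 0, 0.0953, 0, 0, 0, 0.01], [0, 0, 0.0953, 0, 0, 0, 0.01]]

```text
t: 27.75
eef_pos: [0.616, 0.3042, 0.0363]
ee_rot: [-3.14, -0.0, -1.414]
force: [0.1, -0.6, -0.1]
width: 0.0238
```

Call:
jog_arm:
  motion:
    - [[0, 0, 0, 0, 0, 0, 0.01], [0, 0, 0, 0, 0, 0, 0.01], [0, 0, -0.01, 0, 0, 0, 0.01], [0, 0, -0.04, 0, 0, 0, 0.01], [0, 0, -0.08, 0, 0, 0, 0.01], [0, 0, -0.11, 0, 0, 0, 0.01]]

```text
t: 28.35
eef_pos: [0.6164, 0.3044, 0.1494]
ee_rot: [-3.139, -0.0, -1.414]
force: [0.8, 0.4, 0.4]
width: 0.0198
```

```bash
python3 - <<'E'
from h import *
im=optics.grab_frame('scene'); crop(im,260,100,420,250,3.7,'pics/m6.png')
rel((.4943,-.397,.13),(np.pi,0,np.radians(-179.9)))
E
```

```text
pos [0.6186 0.3057 0.1551] rot [-1.7943e+02  1.5000e-01 -8.0950e+01] t 28.4 w 0.0196
shift mm [674.4 233.5  21. ] turn [-0.28  0.6  98.95]
```

View pics/m6.png

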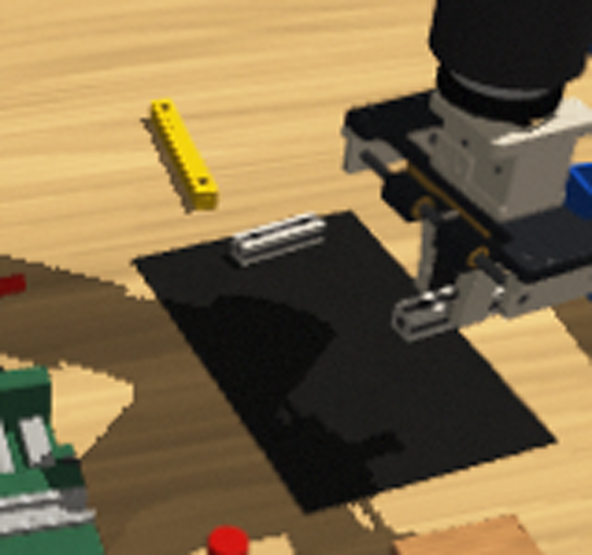

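Call:
jog_arm:
  motion:
    - [[0.03, 0.01, 0, 0, 0.6, 8, 0.01], [0.075, 0.026, 0, 0, 0.6, 16, 0.01], [0.12, 0.042, 0, 0, 0.6, 24, 0.01], [0.165, 0.057, 0, 0, 0.6, 32, 0.01], [0.21, 0.073, 0, 0, 0.6, 40, 0.01], [0.255, 0.088, 0, 0, 0.6, 48, 0.01], [0.3, 0.104, 0, 0, 0.6, 56, 0.01], [0.345, 0.12, 0, 0, 0.6, 64, 0.01]]

```text
t: 29.2
eef_pos: [0.5538, -0.0556, 0.1538]
ee_rot: [-3.134, 0.003, -2.535]
force: [1.4, -1.0, -0.4]
width: 0.0193
```

```bash
python3 - <<'E'
from h import *
rel((.4943,-.397,.11),(np.pi,0,np.radians(-179.9)))
E
```

```text
pos [ 0.5538 -0.0556  0.1538] rot [-1.7956e+02  1.5000e-01 -1.4525e+02] t 29.2 w 0.0193
shift mm [ 243.6 -246.2   45. ] turn [-0.38  0.28 34.65]
```

Call:
jog_arm:
  motion:
    - [[0.03, -0.03, 0.005, -0.3, 0.3, 7, 0.01], [0.06, -0.061, 0.01, -0.3, 0.3, 14, 0.01], [0.095, -0.096, 0.015, -0.3, 0.3, 21, 0.01], [0.13, -0.131, 0.02, -0.3, 0.3, 28, 0.01], [0.165, -0.167, 0.025, -0.3, 0.3, 34.6, 0.01], [0.2, -0.202, 0.03, -0.3, 0.3, 34.6, 0.01], [0.2436, -0.2462, 0.045, -0.3, 0.3, 34.6, 0.01], [0.2436, -0.2462, 0.045, -0.3, 0.3, 34.6, 0.01]]

```text
t: 30.0
eef_pos: [0.4925, -0.4007, 0.1091]
ee_rot: [-3.14, -0.001, 3.141]
force: [-0.8, 1.0, -0.4]
width: 0.0199
```

```bash
python3 - <<'E'
from h import *
rel((.4943,-.397,.07),(np.pi,0,np.radians(-179.9)))
E
```

```text
pos [ 0.4925 -0.4007  0.1091] rot [-1.7992e+02 -7.0000e-02  1.7995e+02] t 30.0 w 0.0199
shift mm [-1.8  3.8 39.1] turn [-0.08 -0.07 -0.15]
```

Call:
jog_arm:
  motion:
    - [[-0.0018, 0.0038, 0.01, 0, 0, -0.1, 0.01], [-0.0018, 0.0038, 0.025, 0, 0, -0.1, 0.01], [-0.0018, 0.0038, 0.0391, 0, 0, -0.1, 0.01], [-0.0018, 0.0038, 0.0391, 0, 0, -0.1, 0.01]]

```text
t: 30.4
eef_pos: [0.4933, -0.3953, 0.0679]
ee_rot: [3.141, -0.004, -3.14]
force: [0.5, -0.0, 0.5]
width: 0.0192
```

```bash
python3 - <<'E'
from h import *
im=optics.grab_frame('scene'); crop(im,70,150,240,290,4,'pics/l7.png')
rel((.4943,-.397,.0405),(np.pi,0,np.radians(-179.9)))
E
```

```text
pos [ 0.4939 -0.3958  0.0691] rot [-179.98   -0.18 -179.89] t 30.45 w 0.0192
shift mm [-0.5 -1.2 28.6] turn [-0.02 -0.18  0.01]
```

View pics/l7.png

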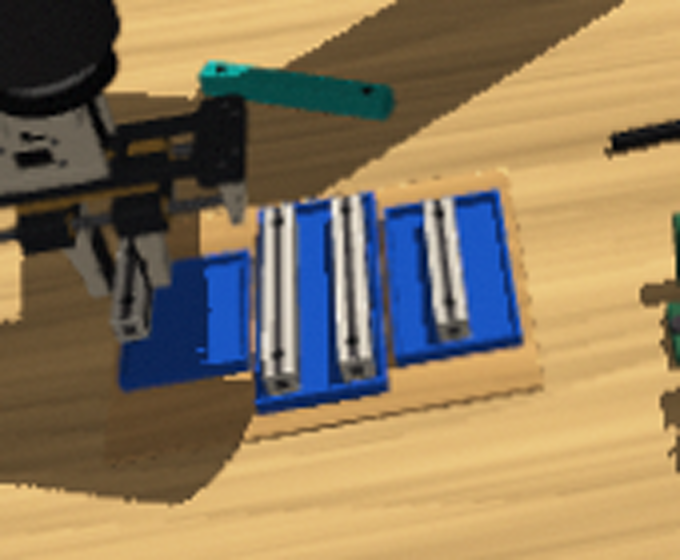

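Call:
jog_arm:
  motion:
    - [[-0.0005, -0.0006, 0.008, 0, 0.2, 0, 0.01], [-0.0005, -0.0006, 0.018, 0, 0.2, 0, 0.01], [-0.0005, -0.0006, 0.024, 0, 0.2, 0, 0.01], [-0.0005, -0.0006, 0.0275, 0, 0.2, 0, 0.01], [-0.0005, -0.0006, 0.0285, 0, 0.2, 0, 0.01], [-0.0005, -0.0006, 0.0287, 0, 0.2, 0, 0.01]]

```text
t: 31.05
eef_pos: [0.4943, -0.3964, 0.0405]
ee_rot: [-3.141, -0.007, -3.14]
force: [-2.0, 0.2, 0.4]
width: 0.0191
```

Call:
jog_arm:
  motion:
    - [[0, 0, 0.0005, 0, 0, 0, 0.024], [0, 0, 0.0005, 0, 0, 0, 0.028], [0, 0, 0.0005, 0, 0, 0, 0.028], [0, 0, -0.01, 0, 0, 0, 0.028], [0, 0, -0.04, 0, 0, 0, 0.03], [0, 0, -0.08, 0, 0, 0, 0.04]]

```text
t: 31.65
eef_pos: [0.4938, -0.3959, 0.1203]
ee_rot: [3.141, -0.01, -3.14]
force: [0.6, -0.1, -0.3]
width: 0.034
```

```bash
python3 - <<'E'
from h import *
im=optics.grab_frame('scene'); crop(im,70,150,240,290,4,'pics/l8.png')
im=optics.grab_frame('top'); prof(im)
rel((.373,.2899,.13),(np.pi,0,np.radians(-78.7)))
E
```

```text
[146.2 264.3] 281 c [373.  290.1] sz [22.2 80.4] ang 11.4
pos [ 0.498  -0.3982  0.1273] rot [-1.7968e+02  1.0000e-01 -1.7981e+02] t 31.75 w 0.0387
shift mm [122.8 688.5  -6.8] turn [  -0.32   -0.21 -101.11]
```

View pics/l8.png

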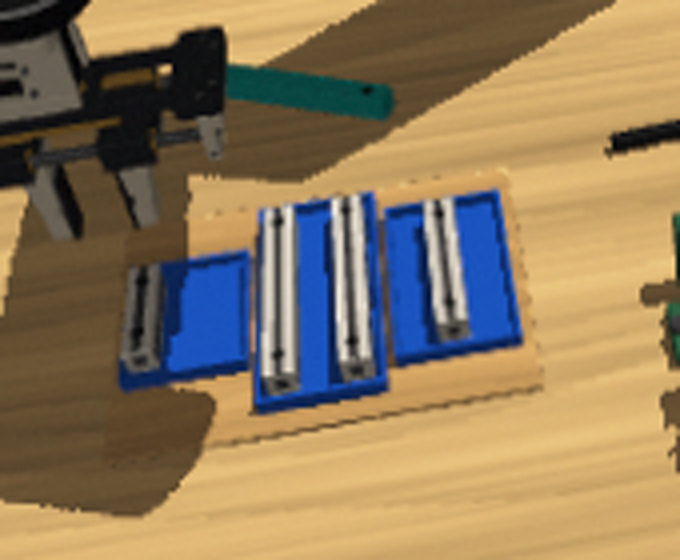

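One short is in. Now the last profile, at (373, 290) mm, axis about 101.3°.

Call:
jog_arm:
  motion:
    - [[0.0, 0.05, -0.0068, -0.3, 0, -8.4, 0.05], [0.0, 0.1, -0.0068, -0.3, 0, -16.8, 0.05], [0.0, 0.15, -0.0068, -0.3, 0, -25, 0.05], [0.0, 0.2, -0.0068, -0.3, 0, -33.5, 0.05], [0.0, 0.25, -0.0068, -0.3, 0, -42, 0.05], [0.0, 0.3, -0.0068, -0.3, 0, -50, 0.05], [0.0, 0.35, -0.0068, -0.3, 0, -58.5, 0.05], [0.0, 0.4, -0.0068, -0.3, 0, -67, 0.05]]

```text
t: 32.55
eef_pos: [0.4967, 0.0038, 0.1329]
ee_rot: [-3.14, -0.0, -1.963]
force: [1.8, 0.5, -0.1]
width: 0.05
```

```bash
python3 - <<'E'
from h import *
rel((.3730,.2899,.13),(np.pi,0,np.radians(-78.7)))
E
```

```text
pos [0.4967 0.0038 0.1329] rot [-1.7993e+02 -3.0000e-02 -1.1246e+02] t 32.55 w 0.05
shift mm [-217.1  223.6    2.6] turn [ -0.06  -0.05 -33.76]
```

Call:
jog_arm:
  motion:
    - [[-0.2171, 0.2236, 0.0026, 0, 0, -33.8, 0.05], [-0.2171, 0.2236, 0.0026, 0, 0, -33.8, 0.05], [-0.2171, 0.2236, 0.0026, 0, 0, -33.8, 0.05], [-0.2171, 0.2236, 0.0026, 0, 0, -33.8, 0.05], [-0.2171, 0.2236, 0.0026, 0, 0, -33.8, 0.05], [-0.2171, 0.2236, 0.0026, 0, 0, -33.8, 0.05], [-0.2171, 0.2236, 0.0026, 0, 0, -33.8, 0.05], [-0.2171, 0.2236, 0.0026, 0, 0, -33.8, 0.05]]

```text
t: 33.35
eef_pos: [0.3724, 0.292, 0.1307]
ee_rot: [-3.14, -0.0, -1.369]
force: [-0.0, -0.3, -0.2]
width: 0.05
```

```bash
python3 - <<'E'
from h import *
im=optics.grab_frame('scene'); crop(im,280,140,420,250,4,'pics/m7.png')
rel((.373,.2899,.0355),(np.pi,0,np.radians(-78.7)))
E
```

```text
pos [0.3727 0.2906 0.1304] rot [-1.7993e+02 -3.0000e-02 -7.8530e+01] t 33.4 w 0.0497
shift mm [ 0.7 -0.1 94.9] turn [-0.07 -0.03  0.17]
```

View pics/m7.png

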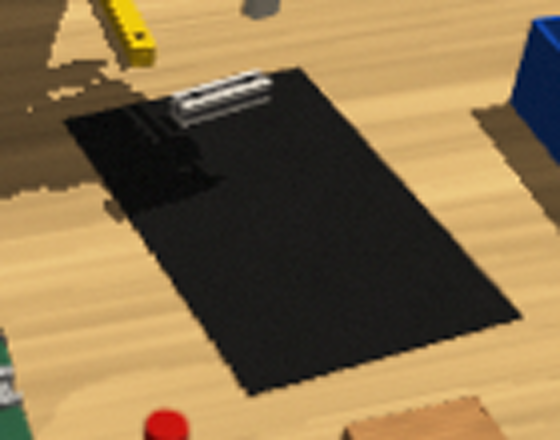

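Call:
jog_arm:
  motion:
    - [[0.0007, 0, 0.045, 0, 0, 0.2, 0.05], [0.0007, 0, 0.08, 0, 0, 0.2, 0.05], [0.0007, 0, 0.0953, 0, 0, 0.2, 0.05], [0.0007, 0, 0.0953, 0, 0, 0.2, 0.05], [0.0007, 0, 0.0953, 0, 0, 0.2, 0.03], [0.0007, 0, 0.0953, 0, 0, 0.2, 0.01], [0.0007, 0, 0.0953, 0, 0, 0.2, 0.01], [0.0007, 0, 0.0953, 0, 0, 0.2, 0.01]]

```text
t: 34.2
eef_pos: [0.3733, 0.2903, 0.036]
ee_rot: [-3.139, 0.001, -1.374]
force: [0.0, 0.1, 0.4]
width: 0.0236
```

Call:
jog_arm:
  motion:
    - [[0, 0, 0, 0, 0, 0, 0.01], [0, 0, 0, 0, 0, 0, 0.01], [0, 0, -0.01, 0, 0, 0, 0.01], [0, 0, -0.04, 0, 0, 0, 0.01], [0, 0, -0.08, 0, 0, 0, 0.01], [0, 0, -0.11, 0, 0, 0, 0.01]]

```text
t: 34.8
eef_pos: [0.3732, 0.2903, 0.1487]
ee_rot: [-3.138, 0.002, -1.374]
force: [0.6, -0.0, 0.2]
width: 0.0196
```

```bash
python3 - <<'E'
from h import *
im=optics.grab_frame('scene'); crop(im,240,80,420,250,3.3,'pics/m8.png')
im=optics.grab_frame('top'); crop(im,305,160,425,255,6,'pics/t5.png'); prof(im,.027,(305,160,425,255))
rel((.4943,-.3505,.13),(np.pi,0,np.radians(-179.9)))
E
```

```text
[376.9 205.7] 666 c [ 494.8 -313.4] sz [189.2  51.5] ang 6.6
[357.3 205.6] 579 c [ 500.3 -254.2] sz [169.5  35.8] ang 1.2
[333.5 206.2] 423 c [ 502.3 -196.1] sz [132.3  33.7] ang 6.6
[410.4 203.3] 292 c [ 496.2 -398.4] sz [113.   38.8] ang 14.6
pos [0.3745 0.2923 0.1509] rot [-179.52    0.37  -78.68] t 34.9 w 0.0195
shift mm [653.9   8.9  16.7] turn [-2.0000e-02  6.9000e-01  1.0122e+02]
```

View pics/m8.png

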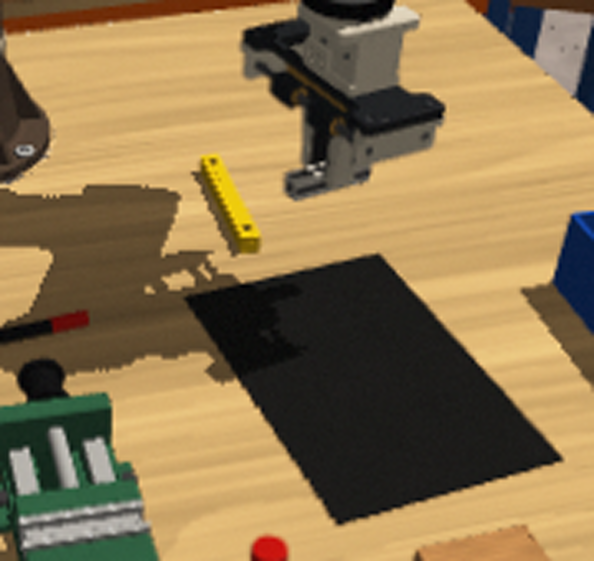

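View pics/t5.png

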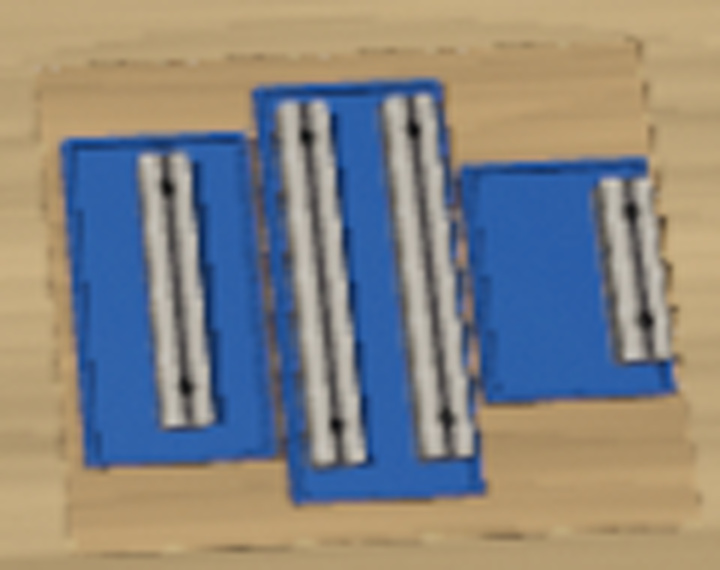

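```bash
python3 - <<'E'
from h import *
for v in ([(597,178),(650,178),(670,360),(620,362)],[(383,95),(434,93),(474,458),(423,460)],[(277,101),(328,99),(367,463),(314,466)],[(138,154),(188,152),(214,425),(163,428)]):
    p=(np.array(v)+.5)/6-.5+[305,160]
    w=p2w('top',p,.027)[:,:2]*1000; r=cv2.minAreaRect(w.astype(np.float32)); print(w.mean(0).round(1),np.round(r[1],1),round(r[2],1), w.round(0).tolist())
E
```

```text
[ 495.  -396.8] [23.2 81.8] 89.6 [[536.0, -386.0], [535.0, -409.0], [454.0, -407.0], [454.0, -386.0]]
[ 497.1 -307.1] [ 22.6 162.1] 89.8 [[578.0, -296.0], [578.0, -318.0], [416.0, -318.0], [416.0, -296.0]]
[ 496.8 -260.4] [161.8  22.7] 0.1 [[578.0, -249.0], [578.0, -271.0], [416.0, -272.0], [416.0, -249.0]]
[ 495.9 -197. ] [121.3  22. ] 0.3 [[557.0, -186.0], [556.0, -208.0], [436.0, -208.0], [435.0, -186.0]]
```

All placed profiles sit where commanded. Taking the last short to y = -351 mm, midway between its neighbours.

Call:
jog_arm:
  motion:
    - [[0.03, -0.015, 0, 0, 0.5, 8, 0.01], [0.075, -0.03, 0, 0, 0.5, 16, 0.01], [0.12, -0.045, 0, 0, 0.5, 24, 0.01], [0.165, -0.055, 0, 0, 0.5, 32, 0.01], [0.21, -0.06, 0, 0, 0.5, 40, 0.01], [0.255, -0.06, 0, 0, 0.5, 48, 0.01], [0.3, -0.06, 0, 0, 0.5, 56, 0.01], [0.345, -0.05, 0, 0, 0.5, 64, 0.01]]

```text
t: 35.7
eef_pos: [0.4918, -0.0379, 0.1491]
ee_rot: [-3.139, 0.003, -2.496]
force: [0.9, 0.7, -0.3]
width: 0.0196
```

```bash
python3 - <<'E'
from h import *
rel((.4943,-.351,.11),(np.pi,0,np.radians(-179.9)))
E
```

```text
pos [ 0.4918 -0.0379  0.1491] rot [-179.86    0.19 -142.99] t 35.7 w 0.0196
shift mm [ 186.6 -251.4   39.1] turn [-0.07  0.22 36.91]
```

Call:
jog_arm:
  motion:
    - [[0.024, -0.032, 0.005, 0, 0.2, 8, 0.01], [0.05, -0.067, 0.01, 0, 0.2, 16, 0.01], [0.078, -0.105, 0.015, 0, 0.2, 24, 0.01], [0.106, -0.143, 0.02, 0, 0.2, 32, 0.01], [0.134, -0.181, 0.025, 0, 0.2, 36.9, 0.01], [0.162, -0.219, 0.03, 0, 0.2, 36.9, 0.01], [0.1866, -0.2514, 0.0391, 0, 0.2, 36.9, 0.01], [0.1866, -0.2514, 0.0391, 0, 0.2, 36.9, 0.01]]

```text
t: 36.5
eef_pos: [0.4929, -0.3547, 0.108]
ee_rot: [-3.141, -0.002, 3.139]
force: [-0.3, 0.4, -0.8]
width: 0.0193
```

```bash
python3 - <<'E'
from h import *
rel((.4943,-.351,.07),(np.pi,0,np.radians(-179.9)))
E
```

```text
pos [ 0.4929 -0.3547  0.108 ] rot [-1.7997e+02 -1.1000e-01  1.7987e+02] t 36.5 w 0.0193
shift mm [-1.5  3.8 38. ] turn [-0.03 -0.11 -0.23]
```

Call:
jog_arm:
  motion:
    - [[-0.0015, 0.0038, 0.01, 0, -0.1, -0.2, 0.01], [-0.0015, 0.0038, 0.025, 0, -0.1, -0.2, 0.01], [-0.0015, 0.0038, 0.038, 0, -0.1, -0.2, 0.01], [-0.0015, 0.0038, 0.038, 0, -0.1, -0.2, 0.01], [-0.0015, 0.0038, 0.038, 0, -0.1, -0.2, 0.01]]

```text
t: 37.0
eef_pos: [0.4944, -0.3503, 0.0698]
ee_rot: [-3.141, -0.001, -3.139]
force: [-1.0, -0.3, -0.6]
width: 0.0197
```

```bash
python3 - <<'E'
from h import *
im=optics.grab_frame('scene'); crop(im,70,150,240,290,4,'pics/l9.png')
rel((.4943,-.351,.0405),(np.pi,0,np.radians(-179.9)))
E
```

```text
pos [ 0.4947 -0.3505  0.0703] rot [-179.96    0.   -179.87] t 37.05 w 0.0192
shift mm [ 0.4 -0.5 29.8] turn [-0.04  0.    0.03]
```

View pics/l9.png

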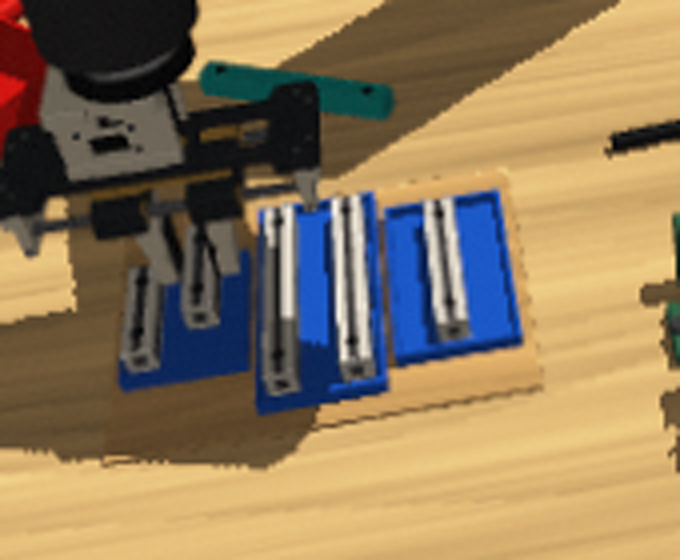

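Call:
jog_arm:
  motion:
    - [[0.0004, -0.0005, 0.008, 0, 0, 0, 0.01], [0.0004, -0.0005, 0.018, 0, 0, 0, 0.01], [0.0004, -0.0005, 0.024, 0, 0, 0, 0.01], [0.0004, -0.0005, 0.028, 0, 0, 0, 0.01], [0.0004, -0.0005, 0.0297, 0, 0, 0, 0.01], [0.0004, -0.0005, 0.0299, 0, 0, 0, 0.01]]

```text
t: 37.65
eef_pos: [0.4942, -0.3511, 0.0403]
ee_rot: [-3.141, -0.0, -3.139]
force: [0.3, -0.4, -0.2]
width: 0.0195
```

Call:
jog_arm:
  motion:
    - [[0, 0, 0.0005, 0, 0, 0, 0.023], [0, 0, 0.0005, 0, 0, 0, 0.0255], [0, 0, 0.0005, 0, 0, 0, 0.0255], [0, 0, 0, 0, 0, 0, 0.0255], [0, 0, -0.02, 0, 0, 0, 0.0255], [0, 0, -0.06, 0, 0, 0, 0.03], [0, 0, -0.1, 0, 0, 0, 0.04]]

```text
t: 38.35
eef_pos: [0.4937, -0.3508, 0.1409]
ee_rot: [-3.141, -0.002, -3.139]
force: [1.2, 0.2, -0.4]
width: 0.0332
```

Call:
jog_arm:
  motion:
    - [[0.02, -0.03, -0.04, 0, 0, 0, 0.04], [-0.01, -0.08, -0.08, 0, 0, 0, 0.04], [-0.02, -0.13, -0.1, 0, 0, 0, 0.04], [-0.02, -0.18, -0.1, 0, 0, 0, 0.04], [-0.02, -0.2, -0.1, 0, 0, 0, 0.04], [-0.02, -0.2, -0.1, 0, 0, 0, 0.04]]

```text
t: 38.95
eef_pos: [0.5134, -0.5555, 0.2397]
ee_rot: [-3.141, -0.003, 3.14]
force: [-0.6, 0.4, -0.9]
width: 0.0397
```

```bash
python3 - <<'E'
from h import *
im=optics.grab_frame('scene'); cv2.imwrite('pics/sf.png',im[:,:,::-1]); crop(im,70,150,240,290,4,'pics/f1.png')
im=optics.grab_frame('top'); cv2.imwrite('pics/tf.png',im[:,:,::-1]); crop(im,225,120,425,260,4,'pics/f2.png')
print(arm.get_state()['t'],arm.get_state()['force'])
E
```

```text
39.05 [-1.08179721  1.24332983 -0.29812047]
```

View pics/f1.png

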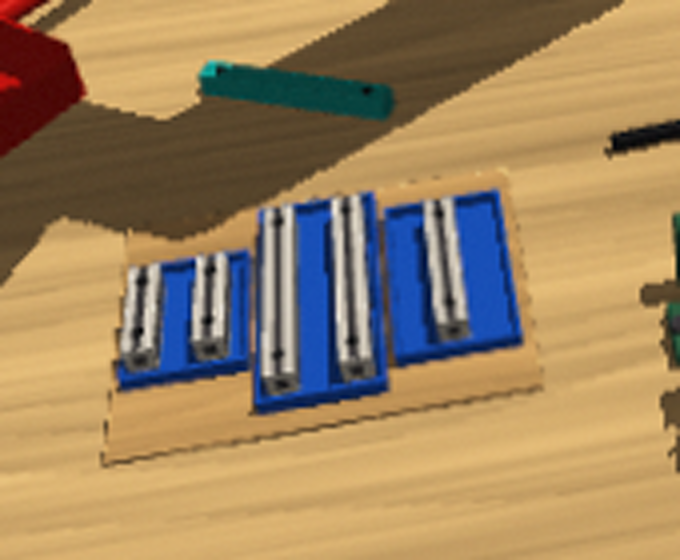

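View pics/f2.png

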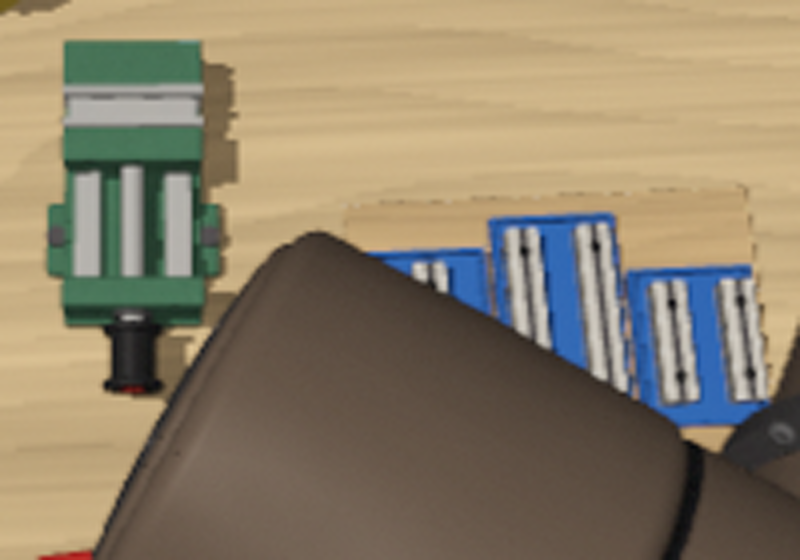

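View pics/sf.png

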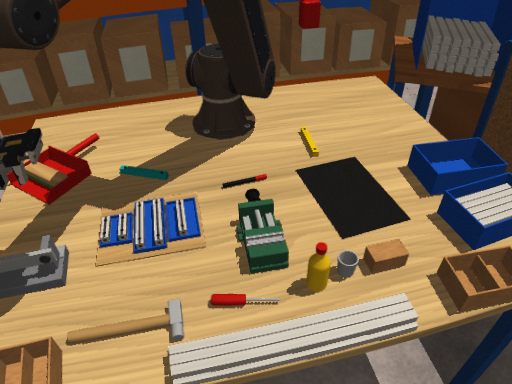

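```bash
python3 - <<'E'
from station import arm
print(arm.job_done())
E
```

```text
the job is handed in; nothing more can be done
None
```

The job is done and handed in at about 39 s of the 208 s allowed. All five profiles are in the blue trays and the vise jaw is pushed home again.

- **Vise:** I pulled the jaw back about 55 mm by its knob, leaving about 5 cm clear of the profile. The profile measured about 160 mm, so it was the long one. I lifted it out level and laid it in the long tray, then pushed the jaw back until it stopped at about 20 N.
- **Trays:** The long tray holds the vise profile and the mat's long one. The medium tray holds one profile and the short tray holds two.
- **Final checks:** The last pictures show every profile flat, lengthwise and inside its tray, with nothing left on the mat. Measured positions were within 3 mm of where I placed them. That excludes the last short, which I checked only by eye. The jaw looked home: its knob was about 5 mm further in than at the start, as expected. The bystanders and the look-alike bars looked undisturbed.
- **Problems:** No check failed. I saw no grip slip and no knocked profile.

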